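# Weigh the waste-toner bottle on the spring balance

### The job

Weigh the waste-toner bottle (pale grey, orange cap with a carrying loop). In the tote only its loop can be grasped, so lift it out and stand it upright on the blue mat, let go and take it again by its body; then hang its loop on the hook of the spring balance, letting the hook take the weight gently so that the balance never runs down to its stop, and leave it hanging free and still for the reading. Keep the bottle upright all the time, set it down softly, and leave the two toner bottles, the air can and the screwdriver where they are.

Things in the scene. Friction and masses are not known exactly. Their poses are not given: they have to be found in the camera images.
- waste_bottle: pale grey round bottle, 0.24-0.42 kg, in one of the tote's cells. Origin: centre of underside, z up its axis. Body 62 mm diameter up to 105 mm, shoulder, orange cap (42 mm diameter, 117-133 mm), and on it a rigid orange arch loop of 10 mm round bar in the bottle's y-z plane: 54 mm wide outside, opening 34 mm wide, 40 mm high, top of bar 181 mm up. Centre of mass about 58 mm up
- loop (a point): underside of the top of the bottle's loop, 171 mm above the bottle's underside on its axis: the point that rests on the hook; axes as the bottle's
- tote: fixed grey open compartment tote 85 x 245 x 85 mm (x, y, z) with three cells in a row along its y axis, cell centres at y = -80, 0, 80 mm, each 75 mm square inside; origin centre of underside, floor 5 mm thick, walls 5 mm, dividers 73 mm high
- cyan_toner: loose toner bottle, black with a blue band and blue flat cap, same body as the waste bottle, 62 mm diameter, 133 mm high, no loop, in another cell; origin centre of underside; to be left alone
- yellow_toner: the same toner bottle with a yellow band and yellow flat cap, in another cell; to be left alone
- mat: fixed blue bench mat, 320 x 220 mm (x, y), 3 mm thick; origin centre of underside
- air_can: loose upright compressed-air can, red and white, 52 mm diameter, 140 mm high, standing on the mat; origin centre of underside; to be left alone
- screwdriver: loose screwdriver with orange handle, 130 mm long, lying on the mat along its own x axis, handle 26 mm thick; origin at the middle of its length, at its underside; to be left alone
- stand: fixed steel stand. Origin on the bench straight below the hook. Base plate 15 mm thick, x -55 to 145 mm, 150 mm wide. Post 16 mm thick at x = 125 mm, 530 mm high, with an arm at 510 mm from which hangs the balance: a clear tube 28 mm in diameter, 355 to 494 mm high, above the hook. The mouth of the hook opens towards the stand's -x
- hook_seat (a point): lowest inside point of the hook, where the loop's underside rests; 270 mm above the bench unloaded; axes as the stand's. 7 mm round wire, coated red, in the stand's x-z plane: half circle of 10.5 mm inner radius, tip at x = -16 mm, its top 17 mm above the seat; the back rises at x = 14 mm to 56 mm up, then bends to the rod at x = 0. A bar goes in over the tip, moving to the stand's +x, then down
- balance_hook (a joint): how far the hook has dipped, in m: 0 with no load, 0.06 at the stop. Spring 98 N/m: it dips 1 mm for each 10 g, lightly damped, bobbing for a second or two
Mind the look-alikes: they are no part of the job. Leave any green look-alike of the waste_bottle alone.

How it is judged:
On the way, in this order (a step that is already met when the one before it is completed fails the run):
1. the waste bottle stands upright on the mat, let go (x of waste_bottle in the frame of mat between -0.16 and 0.16 m and y of waste_bottle in the frame of mat between -0.11 and 0.11 m and z of waste_bottle in the frame of mat below 0.006 m and angle between waste_bottle's own z axis and vertical below 0.06 rad and contact force between the fingers and waste_bottle below 0.1 N and linear speed of waste_bottle below 0.02 m/s), for 0.2 s.
2. the bottle is carried clear of the mat, held by its body below the cap (height (world z) of waste_bottle above 0.03 m and contact force between the fingers and waste_bottle above 1 N and z of the grasp point in the frame of waste_bottle below 0.117 m), for 0.2 s.
At the end, for the whole second after the job is handed in: Bottle hangs by its loop in the hook (loop underside within 10 mm of the seat), upright within 7 degrees, released, touching nothing else; the hook has dipped under its weight (18 to 50 mm) and both have settled (hook under 8 mm/s, bottle under 20 mm/s and 0.2 rad/s) (distance between loop and hook_seat below 0.01 m and value of joint balance_hook between 0.018 and 0.05 m and velocity of joint balance_hook between -0.008 and 0.008 m/s and linear speed of waste_bottle below 0.02 m/s and angular speed of waste_bottle below 0.2 rad/s and angle between waste_bottle's own z axis and vertical below 0.12 rad and contact force between waste_bottle and stand above 1.5 N and contact force between the fingers and waste_bottle below 0.1 N).
It fails at once if the balance is pulled or dropped down to its stop (dip over 55 mm) (value of joint balance_hook above 0.055 m).
It fails at once if the bottle is tipped more than 35 degrees (angle between waste_bottle's own z axis and vertical above 0.6 rad).
It fails at once if the bottle is dropped or slammed on the mat (over 80 N) (contact force between waste_bottle and mat above 80 N).
It fails at once if the air can is tipped, or it or the screwdriver is moved more than 30 mm (distance of any of air_can, screwdriver from where it was at the start of the episode above 0.03 m or angle between air_can's own z axis and vertical above 0.4 rad).
It fails at once if a toner bottle is moved more than 30 mm (distance of any of cyan_toner, yellow_toner from where it was at the start of the episode above 0.03 m).
It also fails if it takes over 72 s, if anything falls off the work surface, if the arm or the gripper's body presses on something with over 40 N, if the wrist force passes 120 N, or if a joint passes its speed limit or range.

### The arm

A 7-joint arm with a two-finger parallel gripper is mounted at the origin on the work surface. World frame = base frame: x ahead of the robot, y to its left, z up, the work surface at z = 0. Lengths are in m, angles in rad, forces in N, time in s.
With the tool pointing down it reaches from about 0.4 to 0.85 m from the base axis. Payload 4.5 kg.
Tool frame: the origin (TCP) lies at the very end of the fingers, on their centre line; the grasp point (between the pads) lies 19 mm behind it; z points along the fingers, x is the direction in which the jaws open and shut, and the axes are right-handed (so a half turn about z gives the same grasp; the last joint's range is limited). The gripper opens to 88 mm and grips with 3 to 60 N. Pads are 18 mm wide; open, the fingers measure 123 mm over their backs; the gripper's body (75 mm by 187 mm) begins 45 mm behind the grasp point.
Start: joints at [-1.263, 0.689, -0.195, 1.565, 0.157, 0.902, -0.215], TCP at [0.169, 0.602, 0.239] pointing down, gripper open.
Joint ranges: [-3.01, 3.01], [-0.46, 2.08], [-1.47, 1.51], [0.13, 2.56], [-1, 4.14], [0.04, 2.09], [-2.66, 2.66]. Speed limits (rad/s): [2.57, 2.57, 3.14, 3.14, 3.14, 3.14, 3.14].

### API

Orientations are given as a unit quaternion [x, y, z, w].
In Python, from plant import * gives the robot as it stands.
- The arm moves only by the tool apply_moves, never from a script. Its argument "series" is a list of rows, each an object of numbers: "x", "y", "z": the shift along the tool's x, y, z in units of 80 cm (1.0 is 80 cm); "wx", "wy", "wz": the turn, a rotation vector about the tool's x, y, z in units of pi rad (1.0 is pi rad); "fingers": the opening, from -1 (shut) to 1 (fully open), so that 0 is half open. In form: [{"x": .., "y": .., "z": .., "wx": .., "wy": .., "wz": .., "fingers": ..}, ...]. A call has 1 to 8 rows; each row shifts and turns the pose as measured when the row begins, along the tool's axes as they then stand; what a row does not reach is not made up. A row lasts 1/8 s, in which the tool goes at most 62.5 mm and 10.7 degrees, less where a joint would pass 70% of its speed; a pose out of reach is approached as far as the arm can. A call with a number of a shift or a turn outside -1 to 1 is refused whole. A call with a gripper value outside its range is refused whole. The fingers move at their own pace and stop on an object; "force" is the grip in N (left out, the last holds). Time passes only in rows, so rows that do not move let the fingers close. It gives the time, the measured TCP pose, the force and the opening at its end, in the units of the state.
- get_state(): the state, without advancing time (a new reading comes with each control period).
- snapshot(name): name is "scene" or "top" or "wrist"; returns (picture, depth): 420x560x3 uint8, red, green, blue; 420x560 float32, m along the optical axis (not along the pixel's ray), 0 where there is no reading.
- camera_model(name): a dict with "camera_matrix" (3x3 intrinsics, pixels), "dist_coeffs" ([k1, k2, p1, p2, k3] as OpenCV has them; the pictures are not rectified), "world_from_camera" (4x4, takes a point from camera to world coordinates). Camera axes: x right, y up, looking along -z (the intrinsics and any distortion apply to the point x, -y, -z); pixel columns grow to the right and rows downward; lengths in m; the calibration is good to about 2 mm. A picture is of the moment at which its call begins: read the wrist's pose just before it. camera_model takes no time and is no camera call; for the wrist camera it gives the pose at the moment of the call.
- finish_job(): hands the job in, once; it reports no verdict.
The state is a dict: "clock": time; "q": joint angles; "qd": joint speeds; "joint_torque": joint torques, N m; "tool_pos": TCP position; "eef_rot": TCP orientation; "contact_force": force on the tool from outside, world axes, zero at the start; "moment": the same for the moment, N m; "opening": opening from 0.0 (shut) to 1.0 (fully open).
Only numpy, scipy, OpenCV 4.12 (cv2) and the standard library are available. Lean on these libraries where they do the work, as an engineer would, in place of code of your own. Each camera call takes 0.05 s, during which the arm holds its last target. There are 200 camera calls.

## Working session

There is one attempt and no reset: what is moved stays moved. The work goes in short steps, Python scripts to look and compute and a tool call to move; the robot and the scene stay as the last step left them, time stands still between calls to the robot, and variables do not carry over. Pictures are saved under pics/ and viewed, about 8 in all and at most 12, crops included, and the job is handed in when it is done.

Besides the shell and the picture viewer there is one more tool, called after "Emit:" as a command line: name --argument value ..., lists and objects as JSON in quotes. apply_moves: Moves the arm, as the interface text tells. Its arguments: {"type":"object","properties":{"series":{"type":"array","items":{"type":"object","properties":{"x":{"type":"number"},"y":{"type":"number"},"z":{"type":"number"},"wx":{"type":"number"},"wy":{"type":"number"},"wz":{"type":"number"},"fingers":{"type":"number"}}}},"force":{"type":"number"}},"required":["series"]}

```bash
ls; mkdir -p pics; python3 - <<'E'
from plant import *
import cv2,numpy as np
for n in("scene","top"):
    p,d=snapshot(n); cv2.imwrite(f"pics/{n}0.png",p[:,:,::-1]); np.savez(f"pics/{n}0.npz",p=p,d=d)
    m=camera_model(n); print(n,np.round(m["camera_matrix"],1).tolist(),m["dist_coeffs"],np.round(m["world_from_camera"],3).tolist())
s=get_state();print(s)
E
python3 -c "
import cv2,numpy as np
a=cv2.imread('pics/scene0.png');b=cv2.imread('pics/top0.png');cv2.imwrite('pics/both.png',np.vstack([a,b])[:, :])"
```

```text
pics
scene [[426.5, 0.0, 283.8], [0.0, 426.5, 208.7], [0.0, 0.0, 1.0]] [-0.09471954  0.          0.          0.          0.        ] [[-0.462, -0.627, 0.627, 1.368], [0.887, -0.311, 0.342, 0.372], [-0.02, 0.714, 0.7, 1.075], [0.0, 0.0, 0.0, 1.0]]
top [[397.3, 0.0, 280.6], [0.0, 397.3, 203.6], [0.0, 0.0, 1.0]] [-0.04096111  0.          0.          0.          0.        ] [[0.174, 0.964, -0.202, 0.354], [-0.985, 0.171, -0.032, -0.065], [0.004, 0.205, 0.979, 1.121], [0.0, 0.0, 0.0, 1.0]]
{'clock': 0.1, 'q': array([-1.26318211,  0.68985927, -0.19450708,  1.56621398,  0.15729364,
        0.9024881 , -0.21509408]), 'qd': array([ 6.51451511e-04, -2.75859181e-03,  2.60025903e-03, -4.96763547e-03,
        3.33887077e-04, -1.92990241e-05,  1.69826548e-03]), 'joint_torque': array([-2.78371343e-03, -5.28498352e+01, -1.27132427e+00, -1.53836864e+01,
       -5.26146346e-02,  1.97510664e-03,  5.36040068e-05]), 'tool_pos': array([0.16890156, 0.60117618, 0.23802233]), 'eef_rot': array([ 7.96976195e-01,  6.04010199e-01, -5.91476924e-04,  5.23729380e-04]), 'contact_force': array([ 1.01055735, -0.97745653, -0.35666986]), 'moment': array([ 0.03554043,  0.00551356, -0.00365188]), 'opening': 0.99672928922171}
```

View pics/scene0.png

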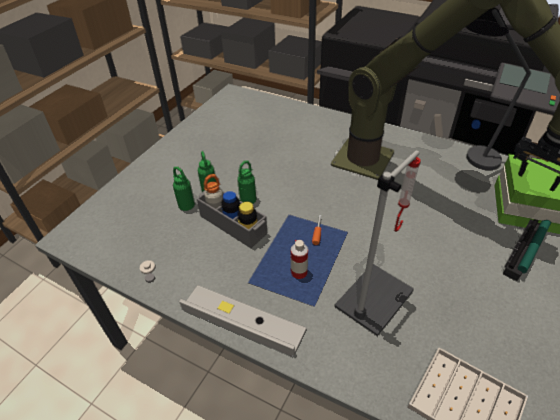

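View pics/top0.png

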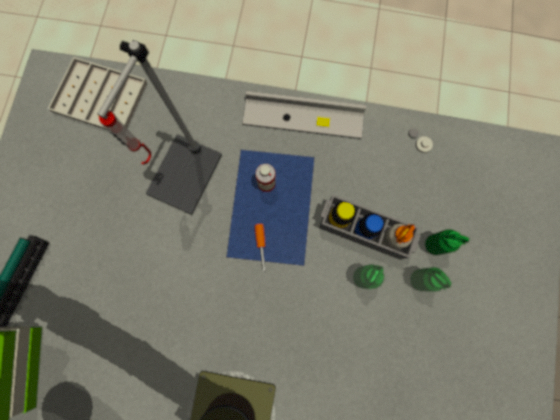

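Scene view: waste bottle (orange loop) at (212,190) in the tote's end cell, with three green look-alikes at (182,188), (205,170) and (247,185). In the top view it is at (403,235), with the greens at (447,241), (433,279) and (370,275). The can, screwdriver, mat and stand are all visible. Next I'll measure.

```bash
cat > h.py <<'E'
from plant import *
import cv2,numpy as np
from scipy.spatial.transform import Rotation as R
def cloud(n,p=None,d=None,m=None):
    if p is None: m=camera_model(n); p,d=snapshot(n)
    m=m or camera_model(n)
    v,u=np.mgrid[:420,:560]
    uv=np.stack([u,v],-1).reshape(-1,1,2).astype(np.float64)
    r=cv2.undistortPoints(uv,np.array(m["camera_matrix"]),np.array(m["dist_coeffs"])).reshape(420,560,2)
    P=np.stack([r[...,0]*d,-r[...,1]*d,-d],-1); T=np.array(m["world_from_camera"])
    return p,d,P@T[:3,:3].T+T[:3,3]
def proj(n,X,m=None):
    m=m or camera_model(n);T=np.linalg.inv(np.array(m["world_from_camera"]))
    c=np.atleast_2d(X)@T[:3,:3].T+T[:3,3]; c=c*[1,-1,-1]
    return cv2.projectPoints(c,np.zeros(3),np.zeros(3),np.array(m["camera_matrix"]),np.array(m["dist_coeffs"]))[0][:,0]
def hsv(p): return cv2.cvtColor(p,cv2.COLOR_RGB2HSV)
E
python3 - <<'E'
from h import *
for n in("scene","top"):
    z=np.load(f"pics/{n}0.npz");p,d,W=cloud(n,z["p"],z["d"])
    H=hsv(p);h,s,v=[H[...,i].astype(int) for i in range(3)]
    ok=d>0
    def rep(name,m,lo,hi,xy=None):
        m=m&ok&(W[...,2]>lo)&(W[...,2]<hi)
        if xy: m&=(np.hypot(W[...,0]-xy[0],W[...,1]-xy[1])<xy[2])
        q=W[m]
        if len(q)<4: print(n,name,len(q));return
        c,wh,a=cv2.minAreaRect(q[:,:2].astype(np.float32)*1000)
        print(n,name,len(q),"ctr",np.round(c,1),"wh",np.round(wh,1),"a",round(a,1),"mean",np.round(q.mean(0),3),"z",np.round(np.percentile(q[:,2],[2,50,98]),3))
    org=(h>5)&(h<18)&(s>150)&(v>90)
    rep("orange hi",org,.12,.3)
    rep("orange lo",org,.0,.05)
    rep("yellow",(h>22)&(h<35)&(s>150)&(v>90),.1,.2)
    rep("bluecap",(h>100)&(h<125)&(s>150)&(v>60),.1,.2)
    rep("mat",(h>100)&(h<125)&(s>100),-.01,.015)
    red=((h<5)|(h>174))&(s>150)&(v>60)
    rep("hook",red,.22,.34); rep("canred",red,.03,.17)
    rep("green",(h>45)&(h<85)&(s>120)&(W[...,1]<0),.03,.25)
    rep("rail",(v>0),.07,.092,(.47,-.3,.3))
    # stand base: dark at z .015
    rep("base",(v<90)&(s<60),.008,.022,(.55,.15,.25))
E
```

```text
scene orange hi 190 ctr [  1.9 139. ] wh [  43.4 1505.5] a 47.6 mean [ 0.423 -0.24   0.153] z [0.126 0.142 0.188]
scene orange lo 129 ctr [597.9 127.7] wh [1165.6  183.9] a 68.8 mean [0.526 0.071 0.024] z [0.011 0.026 0.034]
scene yellow 109 ctr [ 572.4 -200.2] wh [40.3 42.4] a 39.6 mean [ 0.573 -0.199  0.138] z [0.134 0.138 0.142]
scene bluecap 109 ctr [ 556.  -272.5] wh [38.6 39.1] a 64.6 mean [ 0.558 -0.272  0.137] z [0.126 0.138 0.142]
scene mat 4248 ctr [ -4.1 190.3] wh [ 310.3 1596.6] a 71.7 mean [0.592 0.    0.004] z [-0.001  0.004  0.009]
scene hook 56 ctr [582.3 273.4] wh [ 5.3 34. ] a 76.8 mean [0.588 0.273 0.299] z [0.269 0.291 0.338]
scene canred 95 ctr [649.  26.] wh [35.2 42.4] a 0.7 mean [0.657 0.029 0.097] z [0.031 0.098 0.113]
scene green 1197 ctr [ 459.  -405.5] wh [131.4 280.2] a 33.9 mean [ 0.491 -0.394  0.101] z [0.035 0.107 0.176]
scene rail 907 ctr [ 503.8 -315.8] wh [357.3 193.6] a 82.5 mean [ 0.557 -0.29   0.082] z [0.07  0.083 0.091]
scene base 2534 ctr [626.9 263.4] wh [149.6 203.5] a 76.3 mean [0.633 0.27  0.015] z [0.01  0.015 0.02 ]
top orange hi 236 ctr
[... 245 characters left out ...]
 78.1 mean [ 0.57  -0.198  0.135] z [0.119 0.137 0.14 ]
top bluecap 260 ctr [ 553.1 -276. ] wh [48.1 47.1] a 80.6 mean [ 0.55  -0.273  0.135] z [0.116 0.137 0.14 ]
top mat 6950 ctr [575.4  -2.7] wh [313.4 213.9] a 3.9 mean [ 0.569 -0.006  0.002] z [-0.002  0.002  0.007]
top hook 32 ctr [578.1 274.5] wh [ 5.3 30.8] a 74.1 mean [0.581 0.273 0.288] z [0.269 0.276 0.334]
top canred 3
top green 998 ctr [ 483.8 -342.1] wh [159.6 324. ] a 3.3 mean [ 0.503 -0.434  0.122] z [0.038 0.13  0.178]
top rail 1265 ctr [ 490.4 -309. ] wh [354.4 205.6] a 81.0 mean [ 0.536 -0.297  0.081] z [0.071 0.082 0.09 ]
top base 3220 ctr [600.8 177.6] wh [329.9 198.7] a 75.7 mean [0.617 0.263 0.014] z [0.01  0.015 0.019]
```

```bash
python3 - <<'E'
from h import *
A=[]
for n in("scene","top"):
    z=np.load(f"pics/{n}0.npz");p,d,W=cloud(n,z["p"],z["d"])
    H=hsv(p);h,s,v=[H[...,i].astype(int) for i in range(3)]
    org=(h>3)&(h<20)&(s>120)&(v>60)&(d>0)&(np.hypot(W[...,0]-.536,W[...,1]+.351)<.06)
    for lo,hi in((.125,.145),(.147,.172),(.172,.2)):
        q=W[org&(W[...,2]>lo)&(W[...,2]<hi)]
        if len(q)<5: print(n,lo,len(q));continue
        c=q.mean(0);w,V=np.linalg.eigh(np.cov(q[:,:2].T)); pr=(q[:,:2]-c[:2])@V[:,1]
        print(n,lo,len(q),np.round(c,4),"ext",round(np.ptp(pr),3),"std",np.round(np.sqrt(w),4),"dir deg",round(np.degrees(np.arctan2(V[1,1],V[0,1])),1))
    g=(h>45)&(h<85)&(s>120)&(W[...,1]<-.15)&(W[...,2]>.05)&(d>0)
    k,l,st,ce=cv2.connectedComponentsWithStats(g.astype(np.uint8))
    for i in range(1,k):
        if st[i,4]>60: q=W[l==i]; print(n,"green",ce[i].round(),np.round(np.median(q[q[:,2]>.1],0),3),np.round(q[:,:2].min(0),3),np.round(q[:,:2].max(0),3), q[:,2].max().round(3))
a=cv2.imread('pics/scene0.png')[140:260,150:290];b=cv2.imread('pics/top0.png')[190:310,320:480]
f=lambda x:cv2.resize(x,(400,400))
cv2.imwrite('pics/crop.png',np.hstack([cv2.resize(a,(400,343)),cv2.resize(b,(400,343))]))
E
```

```text
scene 0.125 117 [ 0.5418 -0.3482  0.1373] ext 0.048 std [0.0104 0.0124] dir deg 171.1
scene 0.147 35 [ 0.5434 -0.3528  0.1591] ext 0.049 std [0.0024 0.0201] dir deg 151.3
scene 0.172 34 [ 0.5416 -0.3512  0.1814] ext 0.034 std [0.0036 0.0107] dir deg 150.5
scene green [204. 169.] [ 0.456 -0.441  0.123] [ 0.425 -0.474] [ 0.475 -0.418] 0.182
scene green [246. 181.] [ 0.436 -0.287  0.127] [ 0.399 -0.313] [ 0.456 -0.263] 0.181
scene green [182. 187.] [ 0.556 -0.473  0.127] [ 0.534 -0.507] [ 0.581 -0.447] 0.183
top 0.125 174 [ 0.5357 -0.3469  0.1362] ext 0.055 std [0.0113 0.0126] dir deg 169.3
top 0.147 29 [ 0.5223 -0.3422  0.1612] ext 0.047 std [0.0025 0.0143] dir deg 156.6
top 0.172 60 [ 0.5359 -0.3496  0.1801] ext 0.039 std [0.0027 0.0107] dir deg 153.6
top green [447. 241.] [ 0.541 -0.47   0.13 ] [ 0.515 -0.501] [ 0.572 -0.448] 0.182
top green [377. 276.] [ 0.418 -0.292  0.134] [ 0.401 -0.311] [ 0.436 -0.283] 0.181
top green [441. 276.] [ 0.446 -0.447  0.139] [ 0.43  -0.469] [ 0.467 -0.431] 0.181
```

View pics/crop.png

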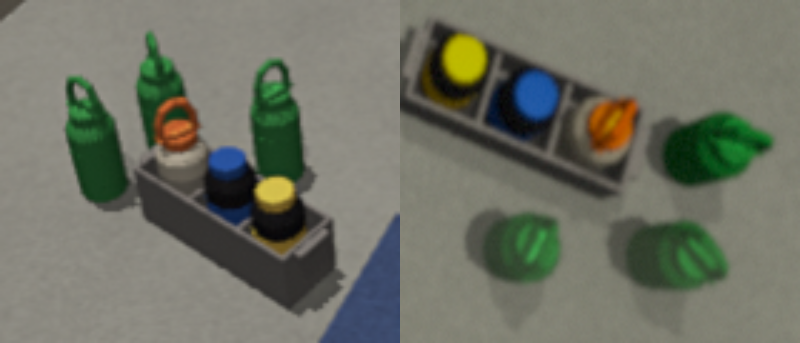

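Target confirmed: the only grey bottle with an orange loop is at crop (610,125) / scene (212,190), and the three others are green. Its loop top is at (0.539,-0.350,0.186), with the bar along about 152°. Now I'll travel there.

Emit:
apply_moves --series '[{"x": -0.05, "y": 0.051, "z": -0.01}, {"x": -0.05, "y": 0.051, "z": -0.01}, {"x": -0.05, "y": 0.051, "z": -0.01}, {"x": -0.05, "y": 0.051, "z": -0.01}, {"x": -0.05, "y": 0.051, "z": -0.01}, {"x": -0.05, "y": 0.051, "z": -0.01}, {"x": -0.05, "y": 0.051, "z": -0.01}, {"x": -0.05, "y": 0.051, "z": -0.01}]'

```text
schema error: expected keys x, y, z, wx, wy, wz, fingers
```

```bash
cat >> h.py <<'E'
import json
def log():
    s=get_state(); r=[s["clock"],*s["q"],*s["tool_pos"],*s["eef_rot"]]
    open("log.txt","a").write(json.dumps([float(x) for x in r])+"\n"); return s
def plan(pos,Rt=None,n=None,step=.055):
    s=log();p=s["tool_pos"];R0=R.from_quat(s["eef_rot"]);Rt=Rt or R0
    d=R0.inv().apply(np.array(pos)-p); w=(R0.inv()*Rt).as_rotvec()
    n=n or int(np.ceil(max(np.linalg.norm(d)/step,np.degrees(np.linalg.norm(w))/9,1)))
    # straight world line while turning: first row values and total
    print("t",round(s["clock"],2),"p",p.round(4),"open",round(s["opening"],3),"F",s["contact_force"].round(2),"q",s["q"].round(2))
    print("tot units",(d/.8).round(4),(w/np.pi).round(4),"n",n,"per row",(d/.8/n).round(4),(w/np.pi/n).round(4))
def down(yaw): # tool down, tool x at yaw deg
    return R.from_euler('z',yaw,degrees=True)*R.from_euler('x',180,degrees=True)
E
python3 -c "
from h import *
plan([.50,-.15,.30])"
```

```text
t 0.1 p [0.1689 0.6012 0.238 ] open 0.997 F [ 1.01 -0.98 -0.36] q [-1.26  0.69 -0.19  1.57  0.16  0.9  -0.22]
tot units [-0.7922  0.6523 -0.0761] [0. 0. 0.] n 15 per row [-0.0528  0.0435 -0.0051] [0. 0. 0.]
```

All keys are needed in each row.

Emit:
apply_moves --series '[{"x": -0.05, "y": 0.051, "z": -0.01, "wx": 0, "wy": 0, "wz": 0, "fingers": 1}, {"x": -0.05, "y": 0.051, "z": -0.01, "wx": 0, "wy": 0, "wz": 0, "fingers": 1}, {"x": -0.05, "y": 0.051, "z": -0.01, "wx": 0, "wy": 0, "wz": 0, "fingers": 1}, {"x": -0.05, "y": 0.051, "z": -0.01, "wx": 0, "wy": 0, "wz": 0, "fingers": 1}, {"x": -0.05, "y": 0.051, "z": -0.01, "wx": 0, "wy": 0, "wz": 0, "fingers": 1}, {"x": -0.05, "y": 0.051, "z": -0.01, "wx": 0, "wy": 0, "wz": 0, "fingers": 1}, {"x": -0.05, "y": 0.051, "z": -0.01, "wx": 0, "wy": 0, "wz": 0, "fingers": 1}, {"x": -0.05, "y": 0.051, "z": -0.01, "wx": 0, "wy": 0, "wz": 0, "fingers": 1}]'

```text
clock: 1.1
tool_pos: [0.4007, 0.1965, 0.3007]
eef_rot: [0.794, 0.608, -0.002, 0.0]
contact_force: [1.5, 0.9, -0.2]
opening: 0.996
```

```bash
python3 -c "
from h import *
plan([.50,-.15,.30])"
```

```text
t 1.1 p [0.4007 0.1965 0.3007] open 0.996 F [ 1.46  0.89 -0.24] q [-0.39  0.38 -0.25  1.99  0.13  0.8   0.6 ]
tot units [-0.3856  0.233   0.0017] [0. 0. 0.] n 7 per row [-0.0551  0.0333  0.0002] [0. 0. 0.]
```

Emit:
apply_moves --series '[{"x": -0.055, "y": 0.033, "z": 0, "wx": 0, "wy": 0, "wz": 0, "fingers": 1}, {"x": -0.055, "y": 0.033, "z": 0, "wx": 0, "wy": 0, "wz": 0, "fingers": 1}, {"x": -0.055, "y": 0.033, "z": 0, "wx": 0, "wy": 0, "wz": 0, "fingers": 1}, {"x": -0.055, "y": 0.033, "z": 0, "wx": 0, "wy": 0, "wz": 0, "fingers": 1}, {"x": -0.055, "y": 0.033, "z": 0, "wx": 0, "wy": 0, "wz": 0, "fingers": 1}, {"x": -0.055, "y": 0.033, "z": 0, "wx": 0, "wy": 0, "wz": 0, "fingers": 1}, {"x": -0.055, "y": 0.033, "z": 0, "wx": 0, "wy": 0, "wz": 0.02, "fingers": 0.5}, {"x": -0.05, "y": 0.02, "z": 0, "wx": 0, "wy": 0, "wz": 0.03, "fingers": 0.2}]'

```text
clock: 2.1
tool_pos: [0.503, -0.2065, 0.3006]
eef_rot: [0.841, 0.541, -0.002, -0.0]
contact_force: [0.2, 0.8, 0.7]
opening: 0.793
```

```bash
python3 -c "
from h import *
plan([.539,-.350,.29],down(62))"
```

```text
t 2.1 p [ 0.503  -0.2065  0.3006] open 0.793 F [0.23 0.81 0.71] q [ 0.39  0.51 -0.14  1.73  0.09  0.91  1.36]
tot units [-0.1445  0.1154  0.0134] [-0.0007  0.0009  0.0193] n 3 per row [-0.0482  0.0385  0.0045] [-0.0002  0.0003  0.0064]
```

Stop there, above the loop, and look with the wrist camera.

Emit:
apply_moves --series '[{"x": -0.048, "y": 0.038, "z": 0.0045, "wx": 0, "wy": 0, "wz": 0.006, "fingers": 0.2}, {"x": -0.048, "y": 0.039, "z": 0.0045, "wx": 0, "wy": 0, "wz": 0.006, "fingers": 0.2}, {"x": -0.048, "y": 0.038, "z": 0.0045, "wx": 0, "wy": 0, "wz": 0.006, "fingers": 0.2}, {"x": 0, "y": 0, "z": 0, "wx": 0, "wy": 0, "wz": 0, "fingers": 0.2}]'

```text
clock: 2.6
tool_pos: [0.5342, -0.3589, 0.2873]
eef_rot: [0.858, 0.513, -0.004, -0.001]
contact_force: [0.5, 0.8, -0.4]
opening: 0.597
```

```bash
python3 - <<'E'
from h import *
plan([.539,-.350,.162],down(62))
p,d,W=cloud("wrist"); cv2.imwrite("pics/w1.png",p[:,:,::-1])
H=hsv(p);h,s,v=[H[...,i].astype(int) for i in range(3)]
org=(h>3)&(h<20)&(s>120)&(v>60)&(d>0)&(np.hypot(W[...,0]-.536,W[...,1]+.351)<.08)
for lo,hi in((.125,.145),(.147,.172),(.172,.2)):
    q=W[org&(W[...,2]>lo)&(W[...,2]<hi)]
    if len(q)<5: print(lo,len(q));continue
    c=q.mean(0);w,V=np.linalg.eigh(np.cov(q[:,:2].T)); pr=(q[:,:2]-c[:2])@V[:,1]
    print(lo,len(q),np.round(c,4),"ctr",cv2.minAreaRect(q[:,:2].astype(np.float32)),"std",np.round(np.sqrt(w),4),"dir",round(np.degrees(np.arctan2(V[1,1],V[0,1])),1))
E
```

```text
t 2.6 p [ 0.5342 -0.3589  0.2873] open 0.597 F [ 0.55  0.77 -0.35] q [ 0.58  0.67 -0.11  1.44  0.09  1.04  1.52]
tot units [0.0134 0.0008 0.1565] [-0.0017  0.0016 -0.0014] n 3 per row [0.0045 0.0003 0.0522] [-0.0006  0.0005 -0.0005]
0.125 989 [ 0.5337 -0.3493  0.1386] ctr ((0.5343677401542664, -0.3503842353820801), (0.04669389873743057, 0.042219966650009155), 7.729415416717529) std [0.0115 0.0122] dir 65.6
0.147 121 [ 0.5158 -0.3394  0.1635] ctr ((0.5163931250572205, -0.3395432233810425), (0.009227304719388485, 0.008335997350513935), 62.90762710571289) std [0.0022 0.0028] dir 53.2
0.172 488 [ 0.5334 -0.3494  0.1819] ctr ((0.5360994338989258, -0.3507689833641052), (0.009653154760599136, 0.041453130543231964), 61.99380874633789) std [0.0028 0.0107] dir 151.0
```

View pics/w1.png

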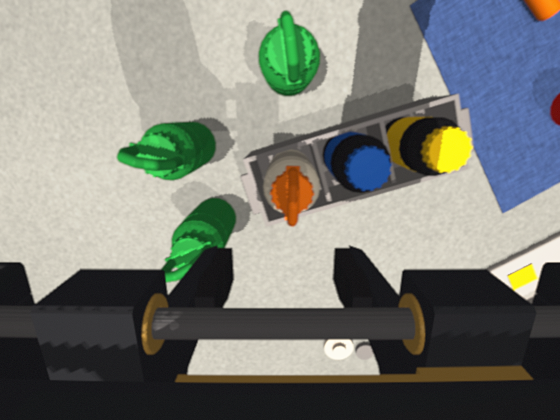

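The wrist view shows the loop edge-on at (292,195), midway between the jaws. It measures (0.536,-0.351), jaw direction 61.5°. Now descend and grip.

Emit:
apply_moves --series '[{"x": 0.005, "y": -0.001, "z": 0.045, "wx": 0, "wy": 0, "wz": 0, "fingers": 0.1}, {"x": 0.005, "y": -0.001, "z": 0.045, "wx": 0, "wy": 0, "wz": 0, "fingers": 0.1}, {"x": 0, "y": 0, "z": 0.04, "wx": 0, "wy": 0, "wz": 0, "fingers": 0}, {"x": 0, "y": 0, "z": 0.025, "wx": 0, "wy": 0, "wz": 0, "fingers": 0}, {"x": 0, "y": 0, "z": 0, "wx": 0, "wy": 0, "wz": 0, "fingers": 0}]'

```text
clock: 3.28
tool_pos: [0.5384, -0.3369, 0.1613]
eef_rot: [0.855, 0.519, -0.0, -0.005]
contact_force: [-1.0, -0.3, 0.7]
opening: 0.496
```

```bash
python3 - <<'E'
from h import *
plan([.536,-.351,.162],down(61.5))
E
```

```text
t 3.27 p [ 0.5384 -0.3369  0.1613] open 0.496 F [-0.95 -0.25  0.74] q [ 0.55  0.8  -0.11  1.6   0.11  0.76  1.48]
tot units [-0.017   0.0055 -0.001 ] [-0.0026 -0.0014  0.006 ] n 1 per row [-0.017   0.0055 -0.001 ] [-0.0026 -0.0014  0.006 ]
```

Emit:
apply_moves --series '[{"x": -0.017, "y": 0.0055, "z": 0, "wx": -0.002, "wy": -0.001, "wz": 0.006, "fingers": 0}, {"x": 0, "y": 0, "z": 0, "wx": 0, "wy": 0, "wz": 0, "fingers": 0}]'

```text
clock: 3.52
tool_pos: [0.537, -0.3513, 0.1633]
eef_rot: [0.859, 0.511, 0.001, 0.0]
contact_force: [-0.3, -0.1, 0.9]
opening: 0.496
```

```bash
python3 - <<'E'
from h import *
plan([.536,-.351,.162],down(61.5))
E
```

```text
t 3.52 p [ 0.537  -0.3513  0.1633] open 0.496 F [-0.28 -0.14  0.9 ] q [ 0.57  0.8  -0.11  1.58  0.11  0.76  1.49]
tot units [-0.0002 -0.0013  0.0017] [ 0.0004 -0.0003  0.    ] n 1 per row [-0.0002 -0.0013  0.0017] [ 0.0004 -0.0003  0.    ]
```

Emit:
apply_moves --series '[{"x": 0, "y": 0, "z": 0.001, "wx": 0, "wy": 0, "wz": 0, "fingers": -0.5}, {"x": 0, "y": 0, "z": 0, "wx": 0, "wy": 0, "wz": 0, "fingers": -1}, {"x": 0, "y": 0, "z": 0, "wx": 0, "wy": 0, "wz": 0, "fingers": -1}, {"x": 0, "y": 0, "z": 0, "wx": 0, "wy": 0, "wz": 0, "fingers": -1}, {"x": 0, "y": 0, "z": 0, "wx": 0, "wy": 0, "wz": 0, "fingers": -1}, {"x": 0, "y": 0, "z": 0, "wx": 0, "wy": 0, "wz": 0, "fingers": -1}]' --force 35

```text
clock: 4.28
tool_pos: [0.5378, -0.352, 0.1643]
eef_rot: [0.859, 0.511, 0.002, 0.002]
contact_force: [-1.4, -0.3, -0.3]
opening: 0.103
```

Emit:
apply_moves --series '[{"x": 0, "y": 0, "z": -0.015, "wx": 0, "wy": 0, "wz": 0, "fingers": -1}, {"x": 0, "y": 0, "z": -0.02, "wx": 0, "wy": 0, "wz": 0, "fingers": -1}, {"x": 0, "y": 0, "z": -0.02, "wx": 0, "wy": 0, "wz": 0, "fingers": -1}, {"x": 0, "y": 0, "z": -0.02, "wx": 0, "wy": 0, "wz": 0, "fingers": -1}]'

```text
clock: 4.78
tool_pos: [0.5361, -0.3506, 0.2262]
eef_rot: [0.859, 0.511, 0.001, -0.001]
contact_force: [-0.3, -0.5, -3.9]
opening: 0.1
```

```bash
python3 - <<'E'
from h import *
plan([.536,-.351,.3],down(61.5))
E
```

```text
t 4.78 p [ 0.5361 -0.3506  0.2262] open 0.1 F [-0.3  -0.49 -3.93] q [ 0.57  0.72 -0.11  1.53  0.09  0.9   1.5 ]
tot units [-0.0003  0.     -0.0923] [-0.0003 -0.0005  0.0001] n 2 per row [-0.0002  0.     -0.0461] [-0.0001 -0.0003  0.    ]
```

Lifted: about 3.7 N, so roughly 0.37 kg, opening 8.8 mm. Raise to clear the caps, and fit the arm's kinematics from the logged poses to plan the horizontal regrasp.

Emit:
apply_moves --series '[{"x": 0, "y": 0, "z": -0.035, "wx": 0, "wy": 0, "wz": 0, "fingers": -1}, {"x": 0, "y": 0, "z": -0.035, "wx": 0, "wy": 0, "wz": 0, "fingers": -1}, {"x": 0, "y": 0, "z": -0.035, "wx": 0, "wy": 0, "wz": 0, "fingers": -1}, {"x": 0, "y": 0, "z": -0.03, "wx": 0, "wy": 0, "wz": 0, "fingers": -1}]'

```text
clock: 5.28
tool_pos: [0.5353, -0.3502, 0.341]
eef_rot: [0.859, 0.512, 0.001, -0.001]
contact_force: [0.0, -0.1, -3.7]
opening: 0.1
```

```bash
cat > kin.py <<'E'
from h import *
from itertools import product
from scipy.optimize import least_squares
D=np.array([json.loads(l) for l in open("log.txt")])
def fk(q,P,s):
    d=P[:7]; Rc=R.identity(); t=np.array([P[10],P[11],0.])
    off=[P[7],0,0,0,0,0,P[8]]
    ax="zyzyzyz"; ln=[d[0],0,d[1],0,d[2],0,d[3]]; ex=[0,0,d[4],0,d[5],0,d[6]]
    for i in range(7):
        Rc=Rc*R.from_euler(ax[i],s[i]*q[i]+off[i]); t=t+Rc.apply([ex[i],0,ln[i]])
    return t,Rc
def res(P,s,D=None):
    out=[]
    for r in D:
        t,Rc=fk(r[1:8],P,s); out+=[*(t-r[8:11])*10,*(Rc.inv()*R.from_quat(r[11:15])).as_rotvec()]
    return np.array(out+list(.003*P))
def fit(D):
    best=None
    for s1,s3,s5,s7 in product([1,-1],repeat=4):
        for o7 in(0,1.57,3.14,-1.57):
            s=[s1,1,s3,1,s5,1,s7]
            f=least_squares(res,[.3,.4,.4,.2,0,0,0,0,o7,0,0,0],args=(s,D))
            if best is None or f.cost<best[0]: best=(f.cost,s,f.x); 
            if f.cost<.02: print(round(f.cost,5),s,o7)
    return best
if __name__=="__main__":
    log(); b=fit(np.array([json.loads(l) for l in open("log.txt")])); print(b[0],b[1],b[2].round(4))
    json.dump([b[1],list(b[2])],open("kin.json","w"))
E
python3 kin.py
```

```text
0.00281 [-1, 1, -1, 1, -1, 1, -1] 0
0.00281 [-1, 1, -1, 1, -1, 1, -1] 1.57
0.00281 [-1, 1, -1, 1, -1, 1, -1] 3.14
0.00281 [-1, 1, -1, 1, -1, 1, -1] -1.57
0.0028093225391968525 [-1, 1, -1, 1, -1, 1, -1] [ 0.5587  0.5936  0.3587  0.5548 -0.0138  0.0112 -0.13   -0.0495  3.0924
  0.      0.0445  0.1093]
```

```bash
cat >> kin.py <<'E'
def fit2(D,mask,x0=(.3,.4,.4,.2,0,0,0,0,np.pi,0,0,0)):
    s=[-1,1,-1,1,-1,1,-1]; x0=np.array(x0,float); k=np.array(mask)
    def g(y): x=x0.copy(); x[k]=y; return res(x,s,D)[:-12]
    f=least_squares(g,x0[k]); x=x0.copy(); x[k]=f.x; r=f.fun.reshape(-1,6); return x,np.abs(r[:,:3]).max()/10,np.abs(r[:,3:]).max()
E
python3 - <<'E'
from kin import *
for m in([0,1,2,3],[0,1,2,3,8],[0,1,2,3,4],[0,1,2,3,4,5],[0,1,2,3,4,5,6]):
    x,a,b=fit2(D,m); print(m,x.round(3),a.round(4),b.round(4))
E
```

```text
[0, 1, 2, 3] [-1.380e-01  6.850e-01  2.480e-01 -1.000e-03  0.000e+00  0.000e+00
  0.000e+00  0.000e+00  3.142e+00  0.000e+00  0.000e+00  0.000e+00] 0.0398 0.0
[0, 1, 2, 3, 8] [-1.380e-01  6.850e-01  2.480e-01 -1.000e-03  0.000e+00  0.000e+00
  0.000e+00  0.000e+00  3.142e+00  0.000e+00  0.000e+00  0.000e+00] 0.0398 0.0
[0, 1, 2, 3, 4] [-0.486  0.698  0.286 -0.333 -0.049  0.     0.     0.     3.142  0.
  0.     0.   ] 0.0428 0.0
[0, 1, 2, 3, 4, 5] [-0.874  0.713  0.309 -0.784 -0.034  0.066  0.     0.     3.142  0.
  0.     0.   ] 0.0473 0.0
[0, 1, 2, 3, 4, 5, 6] [ 0.111  0.602  0.314  0.13   0.013  0.005 -0.036  0.     3.142  0.
  0.     0.   ] 0.048 0.0
```

```bash
cat > kin2.py <<'E'
from h import *
S=[-1,1,-1,1,-1,1,-1]; OFF=[0]*6+[np.pi]
def Rs(q):
    Rc=R.identity();o=[]
    for i in range(7): Rc=Rc*R.from_euler("zyzyzyz"[i],S[i]*q[i]+OFF[i]); o.append(Rc.as_matrix())
    return o
# unknowns: z0, frames after j2..: body-fixed vectors in frames 1(after q1),2? use frames after 1,3,5,7 and 2,4,6 (x,y,z)
def rowA(q): 
    o=Rs(q); return np.hstack([np.array([[0],[0],[1.]])]+o)
def fitL(lam=2e-3):
    D=np.array([json.loads(l) for l in open("log.txt")])
    A=np.vstack([rowA(r[1:8]) for r in D]); b=D[:,8:11].ravel()
    x0=np.zeros(22); x0[0]=.3; x0[[9,15,21]]=[.4,.4,.2]
    L=lam*np.eye(22); x=x0+np.linalg.lstsq(np.vstack([A,L]),np.r_[b-A@x0,np.zeros(22)],rcond=None)[0]
    return x,(A@x-b).reshape(-1,3)
def fk(q,x): return rowA(q)@x,R.from_matrix(Rs(q)[-1])
if __name__=="__main__":
    for l in(1e-2,1e-3,1e-4):
        x,r=fitL(l); print(l,np.abs(r).max().round(4),x[0].round(3)); print(x[1:].reshape(7,3).round(3).tolist())
E
python3 kin2.py
```

```text
0.01 0.0002 0.303
[[-0.0, -0.011, 0.003], [0.002, -0.011, 0.081], [-0.002, -0.013, 0.481], [0.002, -0.013, -0.028], [-0.002, 0.001, 0.372], [-0.001, 0.001, 0.042], [0.0, -0.0, 0.242]]
0.001 0.0 0.323
[[0.0, -0.009, 0.023], [0.0, -0.009, 0.082], [-0.0, -0.013, 0.482], [0.0, -0.013, -0.028], [-0.0, -0.0, 0.372], [0.0, -0.0, 0.063], [0.0, -0.0, 0.263]]
0.0001 0.0 0.323
[[0.0, -0.009, 0.023], [0.0, -0.009, 0.082], [-0.0, -0.013, 0.482], [0.0, -0.013, -0.028], [-0.0, -0.0, 0.372], [0.0, -0.0, 0.063], [0.0, -0.0, 0.263]]
```

```bash
cat > ik.py <<'E'
from kin2 import *
from scipy.optimize import least_squares
lo=np.array([-3.01,-.46,-1.47,.13,-1,.04,-2.66]);hi=np.array([3.01,2.08,1.51,2.56,4.14,2.09,2.66])
X,_=fitL(1e-3)
def tilt(phi,th,flip=False): # tool z heading phi deg, th deg below horizontal; tool x horizontal
    z=R.from_euler('ZY',[phi,th],degrees=True)  # x' axis = heading, tilted down
    M=z.as_matrix(); zt=M[:,0]; xt=M[:,1]*(-1 if flip else 1); yt=np.cross(zt,xt)
    return R.from_matrix(np.stack([xt,yt,zt],1))
def ik(p,Rt,q0,reg=1e-3):
    def f(q):
        t,Rc=fk(q,X); return np.r_[(t-p)*10,(Rc.inv()*Rt).as_rotvec()*3,reg*(q-q0)]
    g=least_squares(f,np.clip(q0,lo+.01,hi-.01),bounds=(lo,hi)); return g.x,np.abs(g.fun[:6]).max()
def margin(q): return np.minimum(q-lo,hi-q).min()
E
cat > srch.py <<'E'
from ik import *
import sys
rng=np.random.default_rng(0); th=20
qn=get_state()["q"]
seeds=[qn]+[rng.uniform(lo,hi) for _ in range(7)]
for nm,g in(("mat",[.55,-.045,.08]),("hook",[.583,.274,.20])):
    for phi in range(-180,180,20):
        best=None
        for fl in(False,True):
            Rt=tilt(phi,th,fl); zt=Rt.as_matrix()[:,2]; p=np.array(g)+zt*.019
            for s in seeds:
                q,e=ik(p,Rt,s,1e-2)
                q,e=ik(p,Rt,q,1e-4)
                if e<5e-3 and margin(q)>.05:
                    d=np.abs(q-qn).max()
                    if best is None or d<best[0]: best=(d,fl,q,margin(q))
        if best: print(nm,phi,"d",best[0].round(2),best[1],best[2].round(2),"m",best[3].round(2))
E
time timeout 500 python3 srch.py
```

```text
mat -160 d 0.9 True [-0.28  1.51  0.54  0.84 -0.1   2.01  2.07] m 0.08
mat -140 d 0.78 True [-0.21  1.39 -0.06  1.03  0.49  1.89  1.85] m 0.2
mat -120 d 0.89 True [-0.32  1.33 -0.06  1.28  0.69  1.67  1.87] m 0.42
mat -100 d 0.98 True [-0.41  1.27 -0.07  1.56  0.92  1.46  1.79] m 0.63
mat -80 d 1.18 True [-0.45  1.24 -0.12  1.84  1.25  1.35  1.59] m 0.72
mat -60 d 1.54 True [-0.68  1.28  0.18  2.14  1.61  1.04  1.28] m 0.42
mat -40 d 1.92 True [-0.3   1.36 -0.34  2.38  1.99  1.78  1.2 ] m 0.18
mat 60 d 0.98 True [ 1.15  1.55 -1.09  1.97 -0.29  0.21  0.54] m 0.17
mat 80 d 0.88 True [ 0.8   1.3  -0.52  1.69 -0.8   0.91  1.07] m 0.2
mat 100 d 0.71 True [ 0.63  1.32 -0.4   1.41 -0.6   1.28  0.98] m 0.4
mat 120 d 0.75 True [ 0.46  1.37 -0.28  1.15 -0.47  1.62  1.01] m 0.47
mat 140 d 0.82 True [ 0.31  1.43 -0.24  0.92 -0.31  1.9   1.09] m 0.19
hook -100 d 1.47 True [-0.9   1.36  0.45  0.8   0.36  1.95  2.36] m 0.14
hook -80 d 1.41 True [-0.83  1.2  -0.08  1.15  0.88  1.79  2.13] m 0.3
hook -60 d 1.44 True [-0.87  1.1  -0.14  1.49  1.12  1.57  2.02] m 0.52
hook -40 d 1.42 True [-0.85  1.04 -0.24  1.81  1.44  1.46  1.86] m 0.63
hook -20 d 1.75 True [-1.03  1.01  0.1   2.12  1.82  1.14  1.57] m 0.44
hook 0 d 2.24 True [-0.82  1.02 -0.07  2.35  2.31  1.42  1.43] m 0.21
hook 20 d 2.7 False [ 0.05  1.47 -1.36  2.45  2.77  1.93 -0.39] m 0.11
hook 40 d 3.44 False [-0.52  1.08  0.28  2.45  3.51  1.66 -1.68] m 0.11
hook 60 d 3.92 True [-0.63  1.28  0.89  2.27  3.99  2.    1.18] m 0.09
hook 80 d 1.09 True [ 0.55  1.35 -1.21  1.94 -0.88  0.09  0.82] m 0.05
hook 100 d 1.48 True [ 0.51  1.42 -1.28  1.63  0.04  0.64  0.04] m 0.19
hook 120 d 0.79 True [ 0.11  1.18 -0.46  1.32 -0.71  1.32  0.75] m 0.29
hook 140 d 0.78 True [-0.05  1.27 -0.34  0.97 -0.6   1.73  0.74] m 0.36
real	1m20.701s
user	1m20.852s
sys	0m0.101s
```

```bash
cat > srch2.py <<'E'
from ik import *
th=20
def pose(g,phi,back=0): 
    Rt=tilt(phi,th,True); return np.array(g)+Rt.as_matrix()[:,2]*(.019-back),Rt
seed=np.array([-.45,1.24,-.12,1.84,1.25,1.35,1.59])
def best(g,phi,back=0):
    b=None
    p,Rt=pose(g,phi,back)
    for k in range(5):
        s=seed.copy(); s[2]+=[0,.3,-.3,.6,-.6][k]
        q,e=ik(p,Rt,s,1e-2);q,e=ik(p,Rt,q,1e-4)
        if e<5e-3 and (b is None or margin(q)>margin(b)): b=q
    return b
for phi in(-110,-95,-80,-65,-50):
  for back in(0,.12):
    q=best([.49,-.06,.078],phi,back); print("mat",phi,back,None if q is None else (q.round(2),margin(q).round(2)))
for phi in(-65,-50,-35,-20):
  for g in([.583,.274,.20],[.583,.274,.135],[.49,.29,.20]):
    q=best(g,phi); print("hook",phi,g,None if q is None else (q.round(2),margin(q).round(2)))
E
python3 srch2.py
```

```text
mat -110 0 (array([-0.45,  1.27,  0.06,  1.63,  0.72,  1.37,  1.79]), np.float64(0.72))
mat -110 0.12 (array([-0.55,  1.25,  0.03,  1.39,  0.62,  1.61,  1.9 ]), np.float64(0.48))
mat -95 0 (array([-0.48,  1.24, -0.03,  1.82,  0.98,  1.29,  1.62]), np.float64(0.74))
mat -95 0.12 (array([-0.66,  1.19,  0.03,  1.66,  0.77,  1.41,  1.8 ]), np.float64(0.68))
mat -80 0 (array([-0.4 ,  1.25, -0.26,  2.01,  1.3 ,  1.43,  1.39]), np.float64(0.55))
mat -80 0.12 (array([-0.63,  1.17, -0.21,  1.92,  1.05,  1.42,  1.52]), np.float64(0.64))
mat -65 0 (array([-0.34,  1.31, -0.4 ,  2.21,  1.54,  1.6 ,  1.21]), np.float64(0.35))
mat -65 0.12 (array([-0.55,  1.22, -0.49,  2.19,  1.28,  1.59,  1.22]), np.float64(0.37))
mat -50 0 (array([-0.33,  1.4 , -0.43,  2.41,  1.75,  1.78,  1.05]), np.float64(0.15))
mat -50 0.12 (array([-0.62,  1.33, -0.53,  2.47,  1.43,  1.67,  0.92]), np.float64(0.09))
hook -65 [0.583, 0.274, 0.2] (array([-0.94,  1.13,  0.02,  1.41,  0.97,  1.52,  2.11]), np.float64(0.55))
hook -65 [0.583, 0.274, 0.135] (array([-0.93,  1.23,  0.02,  1.39,  0.97,  1.49,  2.04]), np.float64(0.6))

[... 357 characters left out ...]
 ,  1.04, -0.02,  1.79,  1.08,  1.37,  1.86]), np.float64(0.72))
hook -35 [0.583, 0.274, 0.2] (array([-0.93,  1.02, -0.08,  1.89,  1.49,  1.3 ,  1.81]), np.float64(0.67))
hook -35 [0.583, 0.274, 0.135] (array([-0.94,  1.14, -0.08,  1.87,  1.52,  1.3 ,  1.71]), np.float64(0.69))
hook -35 [0.49, 0.29, 0.2] (array([-0.96,  1.02, -0.31,  2.  ,  1.4 ,  1.5 ,  1.67]), np.float64(0.56))
hook -20 [0.583, 0.274, 0.2] (array([-0.73,  1.02, -0.39,  2.1 ,  1.83,  1.53,  1.71]), np.float64(0.46))
hook -20 [0.583, 0.274, 0.135] (array([-0.75,  1.15, -0.36,  2.07,  1.88,  1.55,  1.62]), np.float64(0.49))
hook -20 [0.49, 0.29, 0.2] (array([-0.79,  1.07, -0.6 ,  2.21,  1.67,  1.74,  1.57]), np.float64(0.35))
```

Emit:
apply_moves --series '[{"x": 0, "y": 0, "z": 0, "wx": 0, "wy": 0, "wz": -0.03, "fingers": -1}, {"x": 0, "y": 0, "z": 0, "wx": 0, "wy": 0, "wz": -0.055, "fingers": -1}, {"x": 0, "y": 0, "z": 0, "wx": 0, "wy": 0, "wz": -0.055, "fingers": -1}, {"x": 0, "y": 0, "z": 0, "wx": 0, "wy": 0, "wz": -0.055, "fingers": -1}, {"x": 0, "y": 0, "z": 0, "wx": 0, "wy": 0, "wz": -0.055, "fingers": -1}, {"x": 0, "y": 0, "z": 0, "wx": 0, "wy": 0, "wz": -0.055, "fingers": -1}, {"x": 0, "y": 0, "z": 0, "wx": 0, "wy": 0, "wz": -0.03, "fingers": -1}, {"x": 0, "y": 0, "z": 0, "wx": 0, "wy": 0, "wz": 0, "fingers": -1}]'

```text
clock: 6.28
tool_pos: [0.5342, -0.3509, 0.3522]
eef_rot: [0.472, 0.882, -0.001, 0.004]
contact_force: [-0.1, -0.5, -4.2]
opening: 0.101
```

```bash
python3 -c "
from h import *
plan([.49,-.06,.3],down(121.3),step=.04)"
```

```text
t 6.28 p [ 0.5342 -0.3509  0.3522] open 0.101 F [-0.11 -0.49 -4.19] q [ 0.72  0.62 -0.41  1.36  0.25  1.2   2.45]
tot units [0.3337 0.1555 0.0629] [0.001  0.0026 0.0132] n 8 per row [0.0417 0.0194 0.0079] [0.0001 0.0003 0.0017]
```

Emit:
apply_moves --series '[{"x": 0.02, "y": 0.01, "z": 0, "wx": 0, "wy": 0, "wz": 0.002, "fingers": -1}, {"x": 0.04, "y": 0.019, "z": 0, "wx": 0, "wy": 0, "wz": 0.002, "fingers": -1}, {"x": 0.045, "y": 0.021, "z": 0, "wx": 0, "wy": 0, "wz": 0.002, "fingers": -1}, {"x": 0.05, "y": 0.023, "z": 0, "wx": 0, "wy": 0, "wz": 0.002, "fingers": -1}, {"x": 0.05, "y": 0.023, "z": 0, "wx": 0, "wy": 0, "wz": 0.002, "fingers": -1}, {"x": 0.05, "y": 0.023, "z": 0.01, "wx": 0, "wy": 0, "wz": 0.002, "fingers": -1}, {"x": 0.04, "y": 0.019, "z": 0.01, "wx": 0, "wy": 0, "wz": 0.001, "fingers": -1}, {"x": 0.02, "y": 0.01, "z": 0.01, "wx": 0, "wy": 0, "wz": 0, "fingers": -1}]'

```text
clock: 7.28
tool_pos: [0.501, -0.0693, 0.3303]
eef_rot: [0.501, 0.865, -0.001, 0.009]
contact_force: [0.2, 0.5, -3.0]
opening: 0.098
```

```bash
python3 -c "
from h import *
plan([.49,-.06,.172],down(121.3),step=.04)"
```

```text
t 7.28 p [ 0.501  -0.0693  0.3303] open 0.098 F [ 0.24  0.52 -3.04] q [ 0.33  0.43 -0.43  1.8   0.23  0.95  1.89]
tot units [ 0.0201 -0.0075  0.1975] [ 0.002   0.0051 -0.008 ] n 4 per row [ 0.005  -0.0019  0.0494] [ 0.0005  0.0013 -0.002 ]
```

Emit:
apply_moves --series '[{"x": 0.01, "y": -0.004, "z": 0.03, "wx": 0, "wy": 0.002, "wz": -0.003, "fingers": -1}, {"x": 0.008, "y": -0.003, "z": 0.04, "wx": 0, "wy": 0.002, "wz": -0.003, "fingers": -1}, {"x": 0, "y": 0, "z": 0.04, "wx": 0, "wy": 0, "wz": -0.001, "fingers": -1}, {"x": 0, "y": 0, "z": 0.035, "wx": 0, "wy": 0, "wz": 0, "fingers": -1}, {"x": 0, "y": 0, "z": 0.02, "wx": 0, "wy": 0, "wz": 0, "fingers": -1}, {"x": 0, "y": 0, "z": 0, "wx": 0, "wy": 0, "wz": 0, "fingers": -1}, {"x": 0, "y": 0, "z": 0, "wx": 0, "wy": 0, "wz": 0, "fingers": -1}]'

```text
clock: 8.15
tool_pos: [0.4939, -0.0577, 0.2001]
eef_rot: [0.496, 0.868, 0.003, 0.008]
contact_force: [0.1, -0.0, -3.5]
opening: 0.1
```

```bash
python3 - <<'E'
from h import *
plan([.49,-.06,.165],down(121.3))
p,d,W=cloud("scene"); q=proj("scene",[[.49,-.06,.1]])[0];print(q)
u,v=int(q[0]),int(q[1])
c=p[v-110:v+110,u-110:u+110]; cv2.imwrite("pics/s1.png",cv2.resize(c,(600,600))[:,:,::-1])
E
```

```text
t 8.15 p [ 0.4939 -0.0577  0.2001] open 0.1 F [ 0.14 -0.02 -3.51] q [ 0.25  0.59 -0.36  2.    0.36  0.59  1.75]
tot units [ 0.0005 -0.0062  0.0438] [ 0.0045  0.0035 -0.0041] n 1 per row [ 0.0005 -0.0062  0.0438] [ 0.0045  0.0035 -0.0041]
[296.65021065 212.12007241]
```

View pics/s1.png

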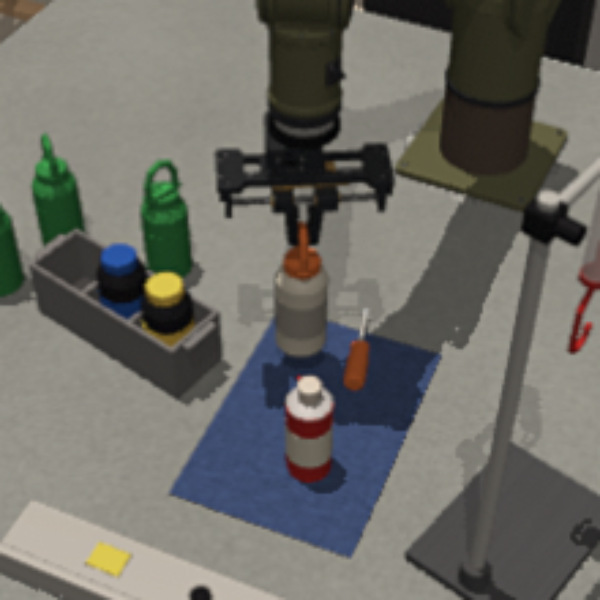

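The bottle hangs upright over the mat at crop (300,315), clear of the can and screwdriver. Lower it gently.

Emit:
apply_moves --series '[{"x": 0, "y": -0.003, "z": 0.015, "wx": 0.004, "wy": 0.003, "wz": -0.003, "fingers": -1}, {"x": 0, "y": -0.003, "z": 0.015, "wx": 0, "wy": 0, "wz": 0, "fingers": -1}, {"x": 0, "y": 0, "z": 0.006, "wx": 0, "wy": 0, "wz": 0, "fingers": -1}, {"x": 0, "y": 0, "z": 0.003, "wx": 0, "wy": 0, "wz": 0, "fingers": -1}, {"x": 0, "y": 0, "z": 0.003, "wx": 0, "wy": 0, "wz": 0, "fingers": -1}, {"x": 0, "y": 0, "z": 0.002, "wx": 0, "wy": 0, "wz": 0, "fingers": -1}]'

```text
clock: 8.95
tool_pos: [0.4909, -0.0607, 0.1638]
eef_rot: [0.492, 0.871, 0.001, 0.002]
contact_force: [-0.9, 0.1, -3.7]
opening: 0.102
```

```bash
python3 -c "
from h import *
plan([.49,-.06,.161],down(121.3))"
```

```text
t 8.95 p [ 0.4909 -0.0607  0.1638] open 0.102 F [-0.9   0.07 -3.72] q [ 0.23  0.65 -0.32  2.03  0.4   0.52  1.73]
tot units [ 0.0013 -0.0006  0.0035] [ 0.001   0.0009 -0.0013] n 1 per row [ 0.0013 -0.0006  0.0035] [ 0.001   0.0009 -0.0013]
```

Emit:
apply_moves --series '[{"x": 0, "y": 0, "z": 0.002, "wx": 0, "wy": 0, "wz": 0, "fingers": -1}, {"x": 0, "y": 0, "z": 0.002, "wx": 0, "wy": 0, "wz": 0, "fingers": -1}, {"x": 0, "y": 0, "z": 0.001, "wx": 0, "wy": 0, "wz": 0, "fingers": -1}]'

```text
clock: 9.32
tool_pos: [0.4927, -0.0613, 0.1623]
eef_rot: [0.492, 0.87, 0.001, 0.005]
contact_force: [-1.6, 0.7, 2.8]
opening: 0.099
```

Touched down (force went from -3.7 to +2.8 N). Release.

Emit:
apply_moves --series '[{"x": 0, "y": 0, "z": 0, "wx": 0, "wy": 0, "wz": 0, "fingers": -0.5}, {"x": 0, "y": 0, "z": 0, "wx": 0, "wy": 0, "wz": 0, "fingers": -0.2}, {"x": 0, "y": 0, "z": 0, "wx": 0, "wy": 0, "wz": 0, "fingers": 0}, {"x": 0, "y": 0, "z": 0, "wx": 0, "wy": 0, "wz": 0, "fingers": 0}, {"x": 0, "y": 0, "z": -0.03, "wx": 0, "wy": 0, "wz": 0, "fingers": 0}, {"x": 0, "y": 0, "z": -0.06, "wx": 0, "wy": 0, "wz": 0, "fingers": 0}, {"x": 0, "y": 0, "z": -0.06, "wx": 0, "wy": 0, "wz": 0, "fingers": 0.3}, {"x": 0, "y": 0, "z": -0.06, "wx": 0, "wy": 0, "wz": 0, "fingers": 0.6}]'

```text
clock: 10.32
tool_pos: [0.4896, -0.0606, 0.3319]
eef_rot: [0.492, 0.871, -0.0, 0.001]
contact_force: [0.5, -0.4, -0.7]
opening: 0.701
```

```bash
cat > loopm.py <<'E'
from h import *
def loopmeas(cams,c0,r=.07,zlo=.15,zhi=.25):
    for n in cams:
        p,d,W=cloud(n);H=hsv(p);h,s,v=[H[...,i].astype(int) for i in range(3)]
        m=(h>3)&(h<20)&(s>120)&(v>60)&(d>0)&(np.hypot(W[...,0]-c0[0],W[...,1]-c0[1])<r)&(W[...,2]>zlo)&(W[...,2]<zhi)
        q=W[m]
        if len(q)<8: print(n,len(q));continue
        k=q[:,2].max(); top=q[q[:,2]>np.percentile(q[:,2],98)-.012]
        for nm,t in(("all",q),("top",top)):
            c=t.mean(0);w,V=np.linalg.eigh(np.cov(t[:,:2].T))
            print(n,nm,len(t),c.round(4),"ctr",np.round(cv2.minAreaRect(t[:,:2].astype(np.float32))[0],4),"std",np.sqrt(w).round(4),"dir",np.degrees(np.arctan2(V[1,1],V[0,1])).round(1),"zmax",k.round(4))
    return p
E
python3 - <<'E'
from loopm import *
plan([.49,.12,.35],down(121.3))
loopmeas(["scene","top","wrist"],(.491,-.061))
E
```

```text
t 10.32 p [ 0.4896 -0.0606  0.3319] open 0.701 F [ 0.46 -0.39 -0.68] q [ 0.34  0.42 -0.46  1.81  0.23  0.96  1.9 ]
tot units [ 0.193   0.117  -0.0229] [ 0.0003  0.0006 -0.0011] n 4 per row [ 0.0483  0.0293 -0.0057] [ 0.0001  0.0002 -0.0003]
scene all 46 [ 0.5031 -0.0563  0.1717] ctr [ 0.4978 -0.0588] std [0.0026 0.0112] dir -150.7 zmax 0.1851
scene top 26 [ 0.4967 -0.0597  0.1792] ctr [ 0.4944 -0.0606] std [0.0026 0.0097] dir -149.7 zmax 0.1851
top 0
wrist all 458 [ 0.4852 -0.0633  0.1766] ctr [ 0.4893 -0.061 ] std [0.0028 0.013 ] dir -148.7 zmax 0.1856
wrist top 352 [ 0.4886 -0.0613  0.1803] ctr [ 0.4906 -0.0602] std [0.0028 0.0105] dir -148.7 zmax 0.1856
```

Bottle stands upright at (0.491,-0.061), bar at 31° (planned 31.3°). Back off, then turn the tool to the horizontal grasp attitude away from the hook.

```bash
python3 - <<'E'
from h import *
from ik import *
plan([.42,.06,.29],None,n=3)
q=get_state()["q"]; R0=R.from_quat(get_state()["eef_rot"]); R1=tilt(-90,20,True)
w=(R0.inv()*R1).as_rotvec(); print("w",(w/np.pi).round(4),np.degrees(np.linalg.norm(w)).round(1), R1.as_matrix().round(2).tolist())
for f in np.linspace(0,1,6):
    q,e=ik(np.array([.42,.06,.29]),R0*R.from_rotvec(w*f),q,1e-2); print(f,q.round(2),e.round(3))
for p in([.42,-.061+.065,.085+.02],[.491,-.061+.065,.085+.02],[.491,-.079,.074]):
    q,e=ik(np.array(p),R1,q,1e-2); print(p,q.round(2),e.round(3))
E
```

```text
t 10.47 p [ 0.4915 -0.0605  0.3327] open 0.799 F [ 0.49  0.07 -0.97] q [ 0.34  0.42 -0.46  1.81  0.23  0.95  1.89]
tot units [0.1755 0.0009 0.0524] [0. 0. 0.] n 3 per row [0.0585 0.0003 0.0175] [0. 0. 0.]
w [ 0.3531 -0.1968 -0.2859] 89.1 [[-1.0, -0.0, 0.0], [-0.0, 0.34, -0.94], [0.0, -0.94, -0.34]]
0.0 [ 0.08  0.38 -0.47  2.06  0.25  0.75  1.57] 0.0
0.2 [-0.1   0.45 -0.43  1.95  0.4   1.02  1.53] 0.0
0.4 [-0.25  0.55 -0.41  1.88  0.51  1.25  1.54] 0.0
0.6000000000000001 [-0.38  0.65 -0.39  1.84  0.61  1.44  1.58] 0.0
0.8 [-0.5   0.76 -0.37  1.84  0.7   1.59  1.63] 0.0
1.0 [-0.59  0.86 -0.35  1.89  0.79  1.7   1.67] 0.0
[0.42, 0.0040000000000000036, 0.10500000000000001] [-0.54  1.19 -0.31  1.95  0.96  1.46  1.41] 0.0
[0.491, 0.0040000000000000036, 0.10500000000000001] [-0.49  1.2  -0.27  1.78  1.    1.53  1.58] 0.0
[0.491, -0.079, 0.074] [-0.38  1.24 -0.22  1.88  1.13  1.42  1.5 ] 0.0
```

Emit:
apply_moves --series '[{"x": 0.058, "y": 0, "z": 0.017, "wx": 0, "wy": 0, "wz": 0, "fingers": 1}, {"x": 0.058, "y": 0, "z": 0.017, "wx": 0, "wy": 0, "wz": 0, "fingers": 1}, {"x": 0.058, "y": 0, "z": 0.017, "wx": 0, "wy": 0, "wz": 0, "fingers": 1}, {"x": 0, "y": 0, "z": 0, "wx": 0.039, "wy": -0.022, "wz": -0.032, "fingers": 1}, {"x": 0, "y": 0, "z": 0, "wx": 0.039, "wy": -0.022, "wz": -0.032, "fingers": 1}, {"x": 0, "y": 0, "z": 0, "wx": 0.039, "wy": -0.022, "wz": -0.032, "fingers": 1}, {"x": 0, "y": 0, "z": 0, "wx": 0.039, "wy": -0.022, "wz": -0.032, "fingers": 1}, {"x": 0, "y": 0, "z": 0, "wx": 0.039, "wy": -0.022, "wz": -0.032, "fingers": 1}]'

```text
clock: 11.48
tool_pos: [0.4127, 0.0555, 0.2823]
eef_rot: [0.227, 0.906, -0.356, -0.003]
contact_force: [0.1, -0.5, -0.3]
opening: 1.001
```

```bash
python3 - <<'E'
from h import *
from ik import *
plan([.42,.06,.29],tilt(-90,20,True))
E
```

```text
t 11.47 p [0.4127 0.0555 0.2823] open 1.001 F [ 0.1  -0.45 -0.26] q [-0.36  0.65 -0.4   1.87  0.6   1.4   1.55]
tot units [-0.0074  0.0012 -0.0123] [ 0.1478 -0.0859 -0.1198] n 5 per row [-0.0015  0.0002 -0.0025] [ 0.0296 -0.0172 -0.024 ]
```

Emit:
apply_moves --series '[{"x": -0.002, "y": 0, "z": -0.003, "wx": 0.037, "wy": -0.021, "wz": -0.03, "fingers": 1}, {"x": -0.002, "y": 0, "z": -0.003, "wx": 0.037, "wy": -0.021, "wz": -0.03, "fingers": 1}, {"x": -0.002, "y": 0, "z": -0.003, "wx": 0.037, "wy": -0.021, "wz": -0.03, "fingers": 1}, {"x": -0.002, "y": 0, "z": -0.003, "wx": 0.037, "wy": -0.021, "wz": -0.03, "fingers": 1}]'

```text
clock: 11.98
tool_pos: [0.4197, 0.0616, 0.2845]
eef_rot: [-0.01, 0.814, -0.581, -0.004]
contact_force: [-0.7, 0.7, 0.2]
opening: 1.001
```

```bash
python3 - <<'E'
from h import *
from ik import *
plan([.42,.02,.11],tilt(-90,20,True),step=.045)
E
```

```text
t 11.97 p [0.4197 0.0616 0.2845] open 1.001 F [-0.73  0.72  0.18] q [-0.59  0.89 -0.37  1.89  0.8   1.72  1.67]
tot units [-0.004   0.1894  0.1199] [-0.006   0.0014  0.0069] n 4 per row [-0.001   0.0474  0.03  ] [-0.0015  0.0004  0.0017]
```

Emit:
apply_moves --series '[{"x": 0, "y": 0.047, "z": 0.03, "wx": -0.003, "wy": 0, "wz": 0.004, "fingers": 1}, {"x": 0, "y": 0.047, "z": 0.03, "wx": -0.003, "wy": 0, "wz": 0.003, "fingers": 1}, {"x": 0, "y": 0.047, "z": 0.03, "wx": 0, "wy": 0, "wz": 0, "fingers": 1}, {"x": -0.02, "y": 0.047, "z": 0.03, "wx": 0, "wy": 0, "wz": 0, "fingers": 1}, {"x": -0.04, "y": 0, "z": 0, "wx": 0, "wy": 0, "wz": 0, "fingers": 1}, {"x": -0.025, "y": 0, "z": 0, "wx": 0, "wy": 0, "wz": 0, "fingers": 1}, {"x": 0, "y": 0, "z": 0, "wx": 0, "wy": 0, "wz": 0, "fingers": 1}]'

```text
clock: 12.85
tool_pos: [0.4826, 0.0201, 0.0943]
eef_rot: [-0.012, 0.817, -0.576, -0.003]
contact_force: [-0.8, 0.5, 0.2]
opening: 1.0
```

```bash
python3 - <<'E'
from h import *
from ik import *
Rt=tilt(-90,20,True)
plan(np.array([.4915,-.061,.079])+Rt.as_matrix()[:,2]*.016,Rt,step=.03)
p,d,W=cloud("wrist"); cv2.imwrite("pics/w2.png",p[:,:,::-1])
H=hsv(p);s=H[...,1].astype(int)
# bottle body surface: circle fit on points z .03-.1 near
m=(d>0)&(W[...,2]>.03)&(W[...,2]<.1)&(np.hypot(W[...,0]-.4915,W[...,1]+.061)<.045)
q=W[m][:,:2]; print(len(q))
if len(q)>20:
    from scipy.optimize import least_squares
    f=least_squares(lambda c:np.hypot(*(q-c).T)-.031,[.49,-.06],loss="soft_l1",f_scale=.002); print(f.x.round(4),np.abs(f.fun).mean().round(4))
E
```

```text
t 12.85 p [0.4826 0.0201 0.0943] open 1.0 F [-0.79  0.47  0.25] q [-0.51  1.22 -0.29  1.77  0.99  1.54  1.57]
tot units [-0.0096 -0.0162  0.122 ] [-0.0022  0.0029  0.0076] n 4 per row [-0.0024 -0.004   0.0305] [-0.0006  0.0007  0.0019]
5419
[ 0.4911 -0.0599] 0.0004
```

View pics/w2.png

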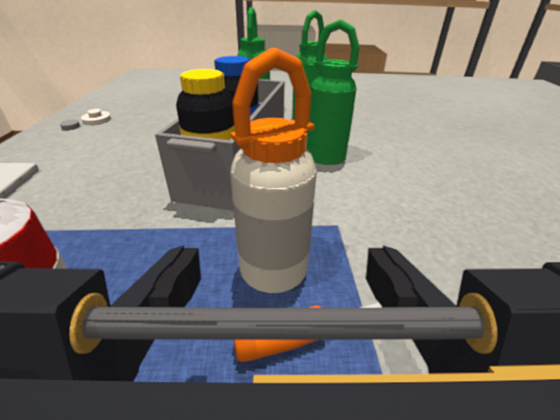

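The bottle at (273,220) stands upright between the open fingers; circle fit gives (0.491,-0.060). Move in and grip.

Emit:
apply_moves --series '[{"x": -0.01, "y": -0.006, "z": 0.02, "wx": -0.002, "wy": 0.003, "wz": 0.007, "fingers": 1}, {"x": 0, "y": -0.006, "z": 0.03, "wx": 0, "wy": 0, "wz": 0, "fingers": 1}, {"x": 0, "y": -0.004, "z": 0.03, "wx": 0, "wy": 0, "wz": 0, "fingers": 1}, {"x": 0, "y": 0, "z": 0.025, "wx": 0, "wy": 0, "wz": 0, "fingers": 1}, {"x": 0, "y": 0, "z": 0.012, "wx": 0, "wy": 0, "wz": 0, "fingers": 1}, {"x": 0, "y": 0, "z": 0, "wx": 0, "wy": 0, "wz": 0, "fingers": 1}]'

```text
clock: 13.65
tool_pos: [0.4887, -0.0785, 0.0735]
eef_rot: [-0.001, 0.819, -0.574, -0.002]
contact_force: [-0.1, 0.7, 0.6]
opening: 1.001
```

```bash
python3 - <<'E'
from h import *
from ik import *
Rt=tilt(-90,20,True)
plan(np.array([.491,-.060,.079])+Rt.as_matrix()[:,2]*.016,Rt,step=.03)
E
```

```text
t 13.65 p [ 0.4887 -0.0785  0.0735] open 1.001 F [-0.15  0.69  0.63] q [-0.38  1.25 -0.23  1.88  1.13  1.43  1.5 ]
tot units [-0.0028  0.0014 -0.0041] [-0.0004 -0.0004  0.0014] n 1 per row [-0.0028  0.0014 -0.0041] [-0.0004 -0.0004  0.0014]
```

Emit:
apply_moves --series '[{"x": -0.003, "y": 0, "z": -0.003, "wx": 0, "wy": 0, "wz": 0, "fingers": 0.5}, {"x": 0, "y": 0, "z": 0, "wx": 0, "wy": 0, "wz": 0, "fingers": 0.4}, {"x": 0, "y": 0, "z": 0, "wx": 0, "wy": 0, "wz": 0, "fingers": 0.2}, {"x": 0, "y": 0, "z": 0, "wx": 0, "wy": 0, "wz": 0, "fingers": 0}, {"x": 0, "y": 0, "z": 0, "wx": 0, "wy": 0, "wz": 0, "fingers": 0}, {"x": 0, "y": 0, "z": 0, "wx": 0, "wy": 0, "wz": 0, "fingers": 0}]' --force 30

```text
clock: 14.4
tool_pos: [0.4917, -0.0737, 0.074]
eef_rot: [-0.002, 0.819, -0.573, -0.001]
contact_force: [-0.5, -1.4, -0.3]
opening: 0.7
```

```bash
python3 - <<'E'
from h import *
from ik import *
Rt=tilt(-90,20,True)
s=log();p=s["tool_pos"]
plan(p+[0,0,.14],Rt,step=.03)
E
```

```text
t 14.4 p [ 0.4917 -0.0737  0.074 ] open 0.7 F [-0.5  -1.38 -0.29] q [-0.39  1.24 -0.23  1.87  1.13  1.43  1.51]
tot units [ 0.0007 -0.1644 -0.06  ] [0.0004 0.0003 0.0014] n 5 per row [ 0.0001 -0.0329 -0.012 ] [0.0001 0.0001 0.0003]
```

Emit:
apply_moves --series '[{"x": 0, "y": -0.012, "z": -0.004, "wx": 0, "wy": 0, "wz": 0, "fingers": 0}, {"x": 0, "y": -0.02, "z": -0.007, "wx": 0, "wy": 0, "wz": 0, "fingers": 0}, {"x": 0, "y": -0.033, "z": -0.012, "wx": 0, "wy": 0, "wz": 0, "fingers": 0}, {"x": 0, "y": -0.033, "z": -0.012, "wx": 0, "wy": 0, "wz": 0, "fingers": 0}, {"x": 0, "y": -0.033, "z": -0.012, "wx": 0, "wy": 0, "wz": 0, "fingers": 0}, {"x": 0, "y": -0.025, "z": -0.009, "wx": 0, "wy": 0, "wz": 0, "fingers": 0}, {"x": 0, "y": 0, "z": 0, "wx": 0, "wy": 0, "wz": 0, "fingers": 0}]'

```text
clock: 15.28
tool_pos: [0.4921, -0.0726, 0.2127]
eef_rot: [-0.003, 0.823, -0.569, 0.0]
contact_force: [-0.0, -0.6, -3.5]
opening: 0.694
```

```bash
python3 - <<'E'
from loopm import *
from ik import *
s=log();p=s["tool_pos"];R0=R.from_quat(s["eef_rot"])
print(p.round(4),s["contact_force"].round(2),s["opening"],s["q"].round(2),R0.as_matrix().round(3).tolist())
lr=R.from_quat([-.002,.819,-.573,-.001]).inv().apply(np.array([.491,-.060,.174])-[.4917,-.0737,.074])
print("loop in tool (est)",lr.round(4),"pred loop",(p+R0.apply(lr)).round(4))
c=p+R0.apply(lr); loopmeas(["scene","top","wrist"],c[:2],zlo=c[2]-.02,zhi=c[2]+.03)
# hook
for n in("scene","top"):
    P,d,W=cloud(n);H=hsv(P);h,ss,v=[H[...,i].astype(int) for i in range(3)]
    m=((h<6)|(h>173))&(ss>140)&(v>50)&(d>0)&(np.hypot(W[...,0]-.583,W[...,1]-.274)<.05)&(W[...,2]>.25)&(W[...,2]<.345)
    q=W[m]; a=np.radians(-13.7); xs=(q[:,:2]-[.583,.274])@[np.cos(a),np.sin(a)]; ys=(q[:,:2]-[.583,.274])@[-np.sin(a),np.cos(a)]
    o=np.argsort(q[:,2]); 
    print(n,len(q),"ys med",np.median(ys).round(4))
    for zl in np.arange(.255,.345,.01):
        k=(q[:,2]>=zl)&(q[:,2]<zl+.01)
        if k.any(): print("  z%.3f"%zl,k.sum(),"xs",xs[k].min().round(4),xs[k].max().round(4),"ys",ys[k].mean().round(4))
E
```

```text
[ 0.4921 -0.0726  0.2127] [-0.01 -0.59 -3.45] 0.6941936527723069 [-0.37  0.98 -0.26  1.94  1.06  1.51  1.68] [[-1.0, -0.004, 0.003], [-0.005, 0.353, -0.935], [0.002, -0.935, -0.353]]
loop in tool (est) [ 0.0011 -0.0892 -0.0471] pred loop [ 0.4912 -0.0601  0.3128]
scene all 51 [ 0.504  -0.0562  0.3118] ctr [ 0.4993 -0.0594] std [0.0026 0.0101] dir -148.3 zmax 0.3248
scene top 30 [ 0.4986 -0.0593  0.3187] ctr [ 0.4971 -0.0605] std [0.0028 0.0085] dir -145.2 zmax 0.3248
top all 119 [ 0.489  -0.0613  0.3127] ctr [ 0.4915 -0.0602] std [0.0029 0.0143] dir -149.0 zmax 0.3232
top top 88 [ 0.4906 -0.0606  0.3165] ctr [ 0.4911 -0.0605] std [0.0029 0.0107] dir -148.8 zmax 0.3232
wrist all 7616 [ 0.4936 -0.0542  0.3088] ctr [ 0.4913 -0.0579] std [0.0016 0.0143] dir -149.7 zmax 0.3223
wrist top 4283 [ 0.4928 -0.0548  0.3148] ctr [ 0.4907 -0.0571] std [0.0015 0.01  ] dir -151.1 zmax 0.3223
scene 67 ys med 0.0001
  z0.265 11 xs -0.0109 0.0022 ys -0.0004
  z0.275 15 xs -0.0148 0.0168 ys 0.0004
  z0.285 8 xs -0.0167 0.0168 ys -0.0001
  z0.295 5 xs 0.0118 0.0162 ys 0.0005
  z0.305 5 xs 0.0129 0.0142 ys -0.0009
  z0.315 5 xs 0.0128 0.0156 ys -0.0003
  z0.325 10 xs 0.0036 0.0161 ys -0.0
  z0.335 8 xs 0.002 0.0112 ys 0.0003
top 1 ys med -0.0027
  z0.295 1 xs 0.0101 0.0101 ys -0.0027
```

Hook fits the nominal (seat 0.583, 0.274, 0.270; yaw -13.7°), and the loop is where predicted. Plan the transfer.

```bash
cat > tr.py <<'E'
from ik import *
LR=np.array([.0011,-.0892,-.0471]); SEAT=np.array([.583,.274,.270]); sx=np.array([np.cos(np.radians(-13.7)),np.sin(np.radians(-13.7)),0])
def tcp(loop,phi,th=20): Rt=tilt(phi,th,True); return np.array(loop)-Rt.apply(LR),Rt
PH=-44.7
def now():
    s=log();R0=R.from_quat(s["eef_rot"]); l=s["tool_pos"]+R0.apply(LR); d=l-SEAT; sy=np.array([-sx[1],sx[0],0])
    print("loop rel seat (stand axes) mm",(np.array([d@sx,d@sy,d[2]])*1000).round(1))
E
python3 - <<'E'
from tr import *
q=get_state()["q"]
for nm,l,ph in(("rot",[.491,-.06,.313],-67),("rot",[.491,-.06,.313],PH),("mid",[.455,.12,.303],PH),("pre",SEAT+sx*-.1+[0,0,.023],PH),("in",SEAT+[0,0,.023],PH),("low",SEAT-[0,0,.045],PH)):
    p,Rt=tcp(l,ph); q,e=ik(p,Rt,q,1e-2); print(nm,p.round(4),q.round(2),e.round(3),margin(q).round(2))
plan(*tcp([.491,-.06,.313],PH),step=.04)
E
```

```text
rot [ 0.4974 -0.0722  0.2131] [-0.42  0.97 -0.32  2.26  1.39  1.47  1.45] 0.0 0.3
rot [ 0.5015 -0.0689  0.2131] [-0.11  1.19 -0.94  2.56  1.56  2.09  1.29] 0.041 0.0
mid [0.4655 0.1111 0.2031] [-0.46  1.21 -1.    2.31  1.3   2.09  1.27] 0.0 0.0
pre [0.4964 0.2888 0.1931] [-0.66  1.21 -0.91  1.82  1.42  2.09  1.67] 0.0 0.0
in [0.5935 0.2651 0.1931] [-0.54  1.19 -0.84  1.71  1.6   2.    1.89] 0.0 0.09
low [0.5935 0.2651 0.1251] [-0.56  1.3  -0.8   1.69  1.65  1.98  1.83] 0.0 0.11
t 15.53 p [ 0.4916 -0.0728  0.2102] open 0.697 F [ 0.54  0.06 -4.66] q [-0.37  0.98 -0.26  1.94  1.06  1.51  1.68]
tot units [-0.0124 -0.0017 -0.0058] [ 0.004  -0.2353 -0.0849] n 6 per row [-0.0021 -0.0003 -0.001 ] [ 0.0007 -0.0392 -0.0142]
```

```bash
python3 - <<'E'
from tr import *
q=get_state()["q"]
for nm,l,ph in(("a",[.50,-.06,.313],-75),("b",[.47,.06,.305],-65),("c",[.455,.16,.30],-58),("c2",[.46,.24,.295],-50),("pre",SEAT+sx*-.1+[0,0,.023],PH),("in",SEAT+[0,0,.023],PH),("low",SEAT-[0,0,.045],PH)):
    p,Rt=tcp(l,ph); q,e=ik(p,Rt,q,1e-2); print(nm,p.round(4),q.round(2),e.round(3),margin(q).round(2))
plan(*tcp([.47,.06,.305],-70),n=8)
E
```

```text
a [ 0.5046 -0.073   0.2131] [-0.41  0.97 -0.28  2.13  1.27  1.46  1.56] 0.0 0.43
b [0.4768 0.048  0.2051] [-0.63  1.   -0.36  2.13  1.2   1.52  1.5 ] 0.0 0.43
c [0.4632 0.1489 0.2001] [-0.78  1.02 -0.41  2.04  1.15  1.58  1.54] 0.0 0.51
c2 [0.4697 0.2302 0.1951] [-0.87  1.04 -0.42  1.94  1.2   1.63  1.62] 0.0 0.46
pre [0.4964 0.2888 0.1931] [-0.91  1.06 -0.42  1.83  1.27  1.65  1.73] 0.0 0.44
in [0.5935 0.2651 0.1931] [-0.78  1.07 -0.36  1.73  1.41  1.59  1.89] 0.0 0.5
low [0.5935 0.2651 0.1251] [-0.79  1.18 -0.34  1.7   1.44  1.57  1.81] 0.0 0.52
t 15.53 p [ 0.4916 -0.0728  0.2102] open 0.697 F [ 0.54  0.06 -4.66] q [-0.37  0.98 -0.26  1.94  1.06  1.51  1.68]
tot units [ 0.0191  0.059  -0.1385] [ 0.0036 -0.1035 -0.0361] n 8 per row [ 0.0024  0.0074 -0.0173] [ 0.0005 -0.0129 -0.0045]
```

Emit:
apply_moves --series '[{"x": 0.002, "y": 0.007, "z": -0.012, "wx": 0, "wy": -0.01, "wz": -0.004, "fingers": 0}, {"x": 0.002, "y": 0.007, "z": -0.02, "wx": 0, "wy": -0.015, "wz": -0.005, "fingers": 0}, {"x": 0.002, "y": 0.007, "z": -0.02, "wx": 0, "wy": -0.015, "wz": -0.005, "fingers": 0}, {"x": 0.002, "y": 0.007, "z": -0.02, "wx": 0, "wy": -0.015, "wz": -0.005, "fingers": 0}, {"x": 0, "y": 0.007, "z": -0.02, "wx": 0, "wy": -0.015, "wz": -0.005, "fingers": 0}, {"x": 0, "y": 0.007, "z": -0.02, "wx": 0, "wy": -0.015, "wz": -0.005, "fingers": 0}]'

```text
clock: 16.27
tool_pos: [0.4709, 0.0299, 0.208]
eef_rot: [-0.128, 0.813, -0.561, 0.088]
contact_force: [-0.1, 0.0, -3.2]
opening: 0.699
```

```bash
python3 - <<'E'
from tr import *
now(); plan(*tcp([.455,.17,.30],-58),n=8)
E
```

```text
loop rel seat (stand axes) mm [ -58.5 -253.7   38.1]
t 16.27 p [0.4709 0.0299 0.208 ] open 0.699 F [-0.12  0.   -3.25] q [-0.59  0.98 -0.34  2.08  1.12  1.51  1.54]
tot units [-0.0402  0.0648 -0.1427] [ 0.0046 -0.074  -0.0274] n 8 per row [-0.005   0.0081 -0.0178] [ 0.0006 -0.0092 -0.0034]
```

Emit:
apply_moves --series '[{"x": -0.005, "y": 0.01, "z": -0.02, "wx": 0.001, "wy": -0.011, "wz": -0.004, "fingers": 0}, {"x": -0.006, "y": 0.01, "z": -0.021, "wx": 0.001, "wy": -0.011, "wz": -0.004, "fingers": 0}, {"x": -0.006, "y": 0.01, "z": -0.021, "wx": 0.001, "wy": -0.011, "wz": -0.004, "fingers": 0}, {"x": -0.006, "y": 0.01, "z": -0.021, "wx": 0.001, "wy": -0.011, "wz": -0.004, "fingers": 0}, {"x": -0.007, "y": 0.01, "z": -0.021, "wx": 0.001, "wy": -0.011, "wz": -0.004, "fingers": 0}, {"x": -0.008, "y": 0.01, "z": -0.021, "wx": 0, "wy": -0.011, "wz": -0.004, "fingers": 0}, {"x": -0.008, "y": 0.008, "z": -0.02, "wx": 0, "wy": -0.01, "wz": -0.003, "fingers": 0}]'

```text
clock: 17.15
tool_pos: [0.4484, 0.1729, 0.196]
eef_rot: [-0.237, 0.784, -0.549, 0.167]
contact_force: [0.2, 0.6, -3.4]
opening: 0.697
```

```bash
python3 - <<'E'
from tr import *
now(); plan(*tcp(SEAT+sx*-.1+[0,0,.023],PH),n=8)
E
```

```text
loop rel seat (stand axes) mm [-117.9 -121.7   25.9]
t 17.15 p [0.4484 0.1729 0.196 ] open 0.697 F [ 0.16  0.62 -3.38] q [-0.84  1.03 -0.41  2.03  1.13  1.59  1.53]
tot units [-0.1302  0.0335 -0.0806] [-0.0002 -0.0602 -0.0228] n 8 per row [-0.0163  0.0042 -0.0101] [-0.     -0.0075 -0.0028]
```

Emit:
apply_moves --series '[{"x": -0.017, "y": 0.004, "z": -0.013, "wx": 0, "wy": -0.009, "wz": -0.003, "fingers": 0}, {"x": -0.018, "y": 0.005, "z": -0.013, "wx": 0, "wy": -0.009, "wz": -0.003, "fingers": 0}, {"x": -0.018, "y": 0.005, "z": -0.013, "wx": 0, "wy": -0.009, "wz": -0.003, "fingers": 0}, {"x": -0.019, "y": 0.005, "z": -0.012, "wx": 0, "wy": -0.009, "wz": -0.003, "fingers": 0}, {"x": -0.02, "y": 0.005, "z": -0.012, "wx": 0, "wy": -0.009, "wz": -0.003, "fingers": 0}, {"x": -0.02, "y": 0.004, "z": -0.01, "wx": 0, "wy": -0.008, "wz": -0.003, "fingers": 0}, {"x": -0.018, "y": 0.003, "z": -0.006, "wx": 0, "wy": -0.008, "wz": -0.003, "fingers": 0}, {"x": 0, "y": 0, "z": 0, "wx": 0, "wy": 0, "wz": 0, "fingers": 0}]'

```text
clock: 18.15
tool_pos: [0.4893, 0.3002, 0.1948]
eef_rot: [-0.319, 0.754, -0.528, 0.227]
contact_force: [0.9, 0.3, -3.7]
opening: 0.695
```

```bash
python3 - <<'E'
from loopm import *
from tr import *
now(); plan(*tcp(SEAT+sx*-.05+[0,0,.023],PH),n=3)
s=get_state();l=s["tool_pos"]+R.from_quat(s["eef_rot"]).apply(LR);print("pred loop",l.round(4))
loopmeas(["scene","top","wrist"],l[:2],zlo=l[2]-.02,zhi=l[2]+.03)
P,d,W=cloud("scene");u,v=proj("scene",l)[0].astype(int)
cv2.imwrite("pics/s2.png",cv2.resize(P[max(v-60,0):v+90,u-75:u+75],(600,600),interpolation=cv2.INTER_CUBIC)[:,:,::-1])
E
```

```text
loop rel seat (stand axes) mm [-110.2    8.8   24.7]
t 18.15 p [0.4893 0.3002 0.1948] open 0.695 F [ 0.9   0.34 -3.73] q [-0.93  1.06 -0.42  1.83  1.27  1.66  1.73]
tot units [-0.0274 -0.0217  0.0669] [-0.0008  0.0049 -0.0003] n 3 per row [-0.0091 -0.0072  0.0223] [-0.0003  0.0016 -0.0001]
pred loop [0.478  0.3086 0.2947]
scene all 99 [0.4827 0.3088 0.2931] ctr [0.4806 0.3085] std [0.0024 0.0159] dir 78.4 zmax 0.3068
scene top 55 [0.4819 0.3083 0.3   ] ctr [0.4807 0.3086] std [0.0026 0.011 ] dir 77.6 zmax 0.3068
top all 112 [0.4773 0.3009 0.2954] ctr [0.478  0.3041] std [0.0028 0.0126] dir 77.1 zmax 0.3054
top top 80 [0.4786 0.3064 0.2999] ctr [0.4789 0.3076] std [0.0029 0.0104] dir 77.3 zmax 0.3054
wrist all 7886 [0.4763 0.3145 0.2919] ctr [0.477  0.3104] std [0.0015 0.0146] dir 76.1 zmax 0.3059
wrist top 4268 [0.476  0.3135 0.2984] ctr [0.4768 0.3107] std [0.0015 0.01  ] dir 74.6 zmax 0.3059
```

View pics/s2.png

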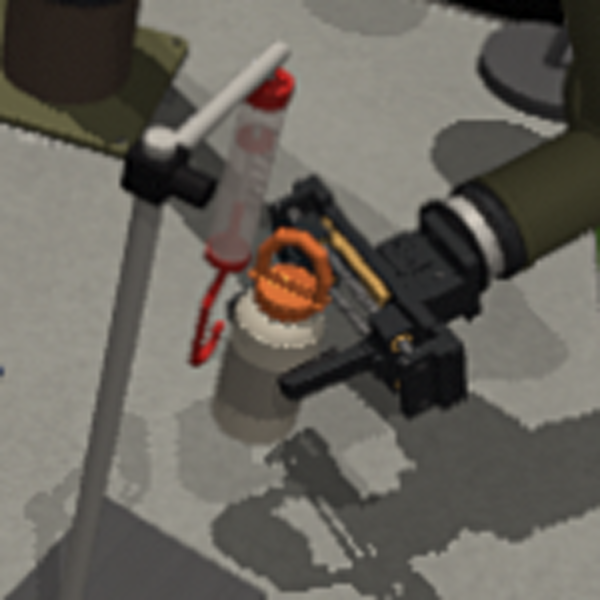

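The bottle is held upright at crop (265,360), its loop (290,275) in front of the hook (205,330); measured loop agrees with the prediction to 1–2 mm. Move in.

Emit:
apply_moves --series '[{"x": -0.009, "y": -0.007, "z": 0.022, "wx": 0, "wy": 0.002, "wz": 0, "fingers": 0}, {"x": -0.009, "y": -0.007, "z": 0.022, "wx": 0, "wy": 0.001, "wz": 0, "fingers": 0}, {"x": -0.009, "y": -0.007, "z": 0.022, "wx": 0, "wy": 0.001, "wz": 0, "fingers": 0}, {"x": 0, "y": 0, "z": 0, "wx": 0, "wy": 0, "wz": 0, "fingers": 0}]'

```text
clock: 18.85
tool_pos: [0.549, 0.271, 0.1936]
eef_rot: [-0.314, 0.755, -0.532, 0.221]
contact_force: [0.6, 0.3, -3.1]
opening: 0.695
```

```bash
python3 - <<'E'
from tr import *
now(); plan(*tcp(SEAT+[0,0,.023],PH),n=5)
E
```

```text
loop rel seat (stand axes) mm [-45.2  -4.4  23.4]
t 18.85 p [0.549  0.271  0.1936] open 0.695 F [ 0.62  0.33 -3.06] q [-0.84  1.06 -0.38  1.79  1.35  1.62  1.81]
tot units [-0.0341 -0.0144  0.0423] [-0.0021 -0.0011 -0.0002] n 5 per row [-0.0068 -0.0029  0.0085] [-0.0004 -0.0002 -0.    ]
```

Emit:
apply_moves --series '[{"x": -0.007, "y": -0.003, "z": 0.008, "wx": -0.001, "wy": 0, "wz": 0, "fingers": 0}, {"x": -0.007, "y": -0.003, "z": 0.008, "wx": -0.001, "wy": 0, "wz": 0, "fingers": 0}, {"x": -0.007, "y": -0.003, "z": 0.0085, "wx": 0, "wy": 0, "wz": 0, "fingers": 0}, {"x": -0.007, "y": -0.003, "z": 0.0085, "wx": 0, "wy": 0, "wz": 0, "fingers": 0}, {"x": -0.005, "y": -0.002, "z": 0.006, "wx": 0, "wy": 0, "wz": 0, "fingers": 0}, {"x": 0, "y": 0, "z": 0, "wx": 0, "wy": 0, "wz": 0, "fingers": 0}]'

```text
clock: 19.6
tool_pos: [0.5931, 0.2669, 0.1929]
eef_rot: [-0.315, 0.757, -0.529, 0.219]
contact_force: [-0.4, -0.4, -3.7]
opening: 0.694
```

```bash
python3 - <<'E'
from tr import *
now(); plan(*tcp(SEAT+[0,0,.003],PH),n=5)
P,d,W=cloud("scene");u,v=proj("scene",SEAT)[0].astype(int)
a=cv2.resize(P[v-50:v+70,u-60:u+60],(400,400),interpolation=cv2.INTER_CUBIC)
P,d,W=cloud("wrist")
cv2.imwrite("pics/s3.png",np.hstack([a,cv2.resize(P,(400,300))[:,:].copy() if 0 else cv2.copyMakeBorder(cv2.resize(P,(400,300)),0,100,0,0,0)])[:,:,::-1])
E
```

```text
loop rel seat (stand axes) mm [-0.6  1.7 22.9]
t 19.6 p [0.5931 0.2669 0.1929] open 0.694 F [-0.44 -0.35 -3.7 ] q [-0.79  1.07 -0.36  1.72  1.4   1.59  1.89]
tot units [0.0012 0.0226 0.0104] [ 0.0006 -0.0008  0.0002] n 5 per row [0.0002 0.0045 0.0021] [ 0.0001 -0.0002  0.    ]
```

View pics/s3.png

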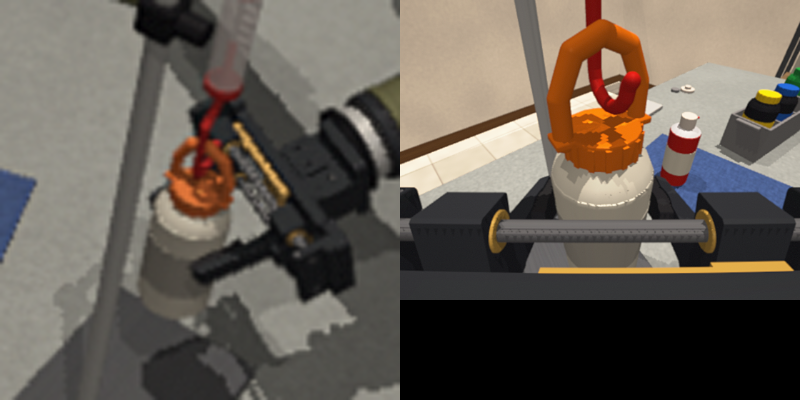

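The hook's tip (633,80) shows inside the loop's opening, in front of the bar. Lower it onto the hook slowly, watching the force.

Emit:
apply_moves --series '[{"x": 0, "y": 0.0047, "z": 0.0017, "wx": 0, "wy": 0, "wz": 0, "fingers": 0}, {"x": 0, "y": 0.0047, "z": 0.0017, "wx": 0, "wy": 0, "wz": 0, "fingers": 0}, {"x": 0, "y": 0.0047, "z": 0.0017, "wx": 0, "wy": 0, "wz": 0, "fingers": 0}, {"x": 0, "y": 0.0047, "z": 0.0017, "wx": 0, "wy": 0, "wz": 0, "fingers": 0}, {"x": 0, "y": 0.0047, "z": 0.0017, "wx": 0, "wy": 0, "wz": 0, "fingers": 0}, {"x": 0, "y": 0, "z": 0, "wx": 0, "wy": 0, "wz": 0, "fingers": 0}]'

```text
clock: 20.45
tool_pos: [0.5916, 0.268, 0.1707]
eef_rot: [-0.317, 0.756, -0.529, 0.219]
contact_force: [-0.2, -0.7, -3.4]
opening: 0.695
```

```bash
python3 - <<'E'
from tr import *
now(); plan(*tcp(SEAT+[0,0,-.015],PH),n=5)
E
```

```text
loop rel seat (stand axes) mm [-2.1  2.5  0.6]
t 20.45 p [0.5916 0.268  0.1707] open 0.695 F [-0.25 -0.67 -3.37] q [-0.79  1.11 -0.36  1.72  1.41  1.59  1.87]
tot units [0.0008 0.0168 0.0107] [ 0.001  -0.0002  0.0011] n 5 per row [0.0002 0.0034 0.0021] [ 0.0002 -0.      0.0002]
```

Emit:
apply_moves --series '[{"x": 0, "y": 0.004, "z": 0.002, "wx": 0, "wy": 0, "wz": 0, "fingers": 0}, {"x": 0, "y": 0.004, "z": 0.002, "wx": 0, "wy": 0, "wz": 0, "fingers": 0}, {"x": 0, "y": 0.004, "z": 0.002, "wx": 0, "wy": 0, "wz": 0, "fingers": 0}, {"x": 0, "y": 0.0035, "z": 0.0015, "wx": 0, "wy": 0, "wz": 0, "fingers": 0}, {"x": 0, "y": 0.0035, "z": 0.0015, "wx": 0, "wy": 0, "wz": 0, "fingers": 0}, {"x": 0, "y": 0, "z": 0, "wx": 0, "wy": 0, "wz": 0, "fingers": 0}]'

```text
clock: 21.2
tool_pos: [0.5929, 0.2669, 0.1539]
eef_rot: [-0.316, 0.756, -0.529, 0.22]
contact_force: [-1.2, 0.3, -1.1]
opening: 0.696
```

```bash
python3 - <<'E'
from tr import *
now(); plan(*tcp(SEAT+[0,0,-.035],PH),n=5)
E
```

```text
loop rel seat (stand axes) mm [ -0.9   1.7 -16.2]
t 21.2 p [0.5929 0.2669 0.1539] open 0.696 F [-1.24  0.32 -1.11] q [-0.79  1.13 -0.35  1.71  1.42  1.58  1.84]
tot units [0.001  0.0213 0.0101] [ 0.0004 -0.0002  0.0007] n 5 per row [0.0002 0.0043 0.002 ] [ 0.0001 -0.      0.0001]
```

Emit:
apply_moves --series '[{"x": 0, "y": 0.004, "z": 0.0015, "wx": 0, "wy": 0, "wz": 0, "fingers": 0}, {"x": 0, "y": 0.004, "z": 0.0015, "wx": 0, "wy": 0, "wz": 0, "fingers": 0}, {"x": 0, "y": 0.004, "z": 0.0015, "wx": 0, "wy": 0, "wz": 0, "fingers": 0}, {"x": 0, "y": 0.003, "z": 0.001, "wx": 0, "wy": 0, "wz": 0, "fingers": 0}, {"x": 0, "y": 0, "z": 0, "wx": 0, "wy": 0, "wz": 0, "fingers": 0}, {"x": 0, "y": 0, "z": 0, "wx": 0, "wy": 0, "wz": 0, "fingers": 0}]'

```text
clock: 21.95
tool_pos: [0.5932, 0.2667, 0.1413]
eef_rot: [-0.316, 0.756, -0.53, 0.22]
contact_force: [-1.8, 0.1, -1.2]
opening: 0.695
```

```bash
python3 - <<'E'
from tr import *
f=[]
for i in range(4): f.append(get_state()["contact_force"][2]); snapshot("wrist")
print(np.round(f,2)); now(); plan(*tcp(SEAT+[0,0,-.035],PH),n=2)
E
```

```text
[-1.21  0.09 -0.59 -1.24]
loop rel seat (stand axes) mm [ -0.7   1.6 -28.8]
t 22.15 p [0.5932 0.2667 0.1413] open 0.697 F [-1.43  1.42 -0.34] q [-0.79  1.16 -0.35  1.7   1.43  1.58  1.83]
tot units [0.0011 0.0068 0.0043] [-0.0003 -0.0002  0.0004] n 2 per row [0.0006 0.0034 0.0021] [-0.0001 -0.0001  0.0002]
```

Emit:
apply_moves --series '[{"x": 0, "y": 0.003, "z": 0.0015, "wx": 0, "wy": 0, "wz": 0, "fingers": 0}, {"x": 0, "y": 0.003, "z": 0.0015, "wx": 0, "wy": 0, "wz": 0, "fingers": 0}, {"x": 0, "y": 0, "z": 0, "wx": 0, "wy": 0, "wz": 0, "fingers": 0}, {"x": 0, "y": 0, "z": 0, "wx": 0, "wy": 0, "wz": 0, "fingers": 0}]'

```text
clock: 22.65
tool_pos: [0.5937, 0.2663, 0.1359]
eef_rot: [-0.316, 0.756, -0.53, 0.221]
contact_force: [-2.2, 0.4, 0.1]
opening: 0.698
```

```bash
python3 - <<'E'
from tr import *
f=[]
for i in range(6): f.append(get_state()["contact_force"]); snapshot("wrist")
print(np.mean(f,0).round(2),np.std(f,0).round(2)); now()
P,d,W=cloud("scene");H=hsv(P);h,ss,v=[H[...,i].astype(int) for i in range(3)]
m=((h<6)|(h>173))&(ss>140)&(v>50)&(d>0)&(np.hypot(W[...,0]-.583,W[...,1]-.274)<.05)&(W[...,2]>.2)&(W[...,2]<.345)
print("hook red zmin",np.percentile(W[m][:,2],2).round(4),m.sum())
E
```

```text
[-1.88  0.42 -0.38] [0.25 0.17 0.34]
loop rel seat (stand axes) mm [ -0.2   1.4 -34.1]
hook red zmin 0.2378 82
```

Hook dips about 34 mm, with a residual sideways force of about 1.9 N. Shift 2 mm towards the stand's -x and 2 mm down to centre the bar before release.

Emit:
apply_moves --series '[{"x": 0.0013, "y": 0.003, "z": -0.0011, "wx": 0, "wy": 0, "wz": 0, "fingers": 0}, {"x": 0, "y": 0, "z": 0, "wx": 0, "wy": 0, "wz": 0, "fingers": 0}, {"x": 0, "y": 0, "z": 0, "wx": 0, "wy": 0, "wz": 0, "fingers": 0}]'

```text
clock: 23.38
tool_pos: [0.5922, 0.2663, 0.1342]
eef_rot: [-0.315, 0.755, -0.53, 0.221]
contact_force: [0.1, -0.5, 0.1]
opening: 0.699
```

```bash
python3 - <<'E'
from tr import *
f=[]
for i in range(6): f.append(get_state()["contact_force"]); snapshot("wrist")
print(np.mean(f,0).round(2),np.std(f,0).round(2)); now()
E
```

```text
[-0.21 -0.2  -0.07] [0.4  0.45 0.26]
loop rel seat (stand axes) mm [ -1.9   1.2 -35.9]
```

All forces are near zero, so the hook carries the weight. Release gently.

Emit:
apply_moves --series '[{"x": 0, "y": 0, "z": 0, "wx": 0, "wy": 0, "wz": 0, "fingers": 0.45}, {"x": 0, "y": 0, "z": 0, "wx": 0, "wy": 0, "wz": 0, "fingers": 0.6}, {"x": 0, "y": 0, "z": 0, "wx": 0, "wy": 0, "wz": 0, "fingers": 0.8}, {"x": 0, "y": 0, "z": 0, "wx": 0, "wy": 0, "wz": 0, "fingers": 1}, {"x": 0, "y": 0, "z": 0, "wx": 0, "wy": 0, "wz": 0, "fingers": 1}, {"x": 0, "y": 0, "z": 0, "wx": 0, "wy": 0, "wz": 0, "fingers": 1}, {"x": 0, "y": 0, "z": 0, "wx": 0, "wy": 0, "wz": 0, "fingers": 1}, {"x": 0, "y": 0, "z": 0, "wx": 0, "wy": 0, "wz": 0, "fingers": 1}]'

```text
clock: 24.68
tool_pos: [0.5924, 0.2668, 0.1342]
eef_rot: [-0.315, 0.755, -0.53, 0.221]
contact_force: [0.9, 0.6, -0.2]
opening: 1.003
```

```bash
python3 - <<'E'
from loopm import *
from tr import *
now(); plan(get_state()["tool_pos"],None)
p=loopmeas(["top","scene","wrist"],(.583,.274),zlo=.2,zhi=.28)
cv2.imwrite("pics/w3.png",p[:,:,::-1])
E
```

```text
loop rel seat (stand axes) mm [ -1.7   1.4 -35.9]
t 24.68 p [0.5924 0.2668 0.1342] open 1.003 F [ 0.89  0.63 -0.23] q [-0.79  1.17 -0.34  1.7   1.43  1.58  1.82]
tot units [0. 0. 0.] [0. 0. 0.] n 1 per row [0. 0. 0.] [0. 0. 0.]
top all 135 [0.5801 0.2701 0.2328] ctr [0.579  0.2723] std [0.0055 0.0132] dir 79.2 zmax 0.2681
top top 49 [0.5815 0.2752 0.2424] ctr [0.5796 0.2739] std [0.0062 0.007 ] dir 172.4 zmax 0.2681
scene all 113 [0.587  0.276  0.2247] ctr [0.5846 0.2745] std [0.0034 0.0172] dir 75.7 zmax 0.2598
scene top 9 [0.592  0.2755 0.2493] ctr [0.5911 0.2763] std [0.0016 0.0056] dir 155.1 zmax 0.2598
wrist all 8774 [0.5801 0.2836 0.225 ] ctr [0.58   0.2789] std [0.0024 0.0161] dir 75.9 zmax 0.2508
wrist top 3450 [0.58   0.2841 0.2374] ctr [0.5803 0.2791] std [0.0032 0.0084] dir 72.1 zmax 0.2508
```

View pics/w3.png

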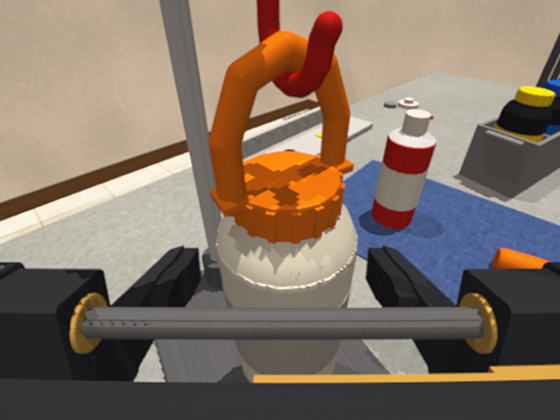

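The bottle hangs upright from the hook (bar in the hook at (290,60)), with free space to both fingers. Retreat straight back.

Emit:
apply_moves --series '[{"x": 0, "y": 0, "z": -0.015, "wx": 0, "wy": 0, "wz": 0, "fingers": 1}, {"x": 0, "y": 0, "z": -0.02, "wx": 0, "wy": 0, "wz": 0, "fingers": 1}, {"x": 0, "y": 0, "z": -0.025, "wx": 0, "wy": 0, "wz": 0, "fingers": 1}, {"x": 0, "y": 0, "z": -0.03, "wx": 0, "wy": 0, "wz": 0, "fingers": 1}, {"x": 0, "y": 0, "z": -0.03, "wx": 0, "wy": 0, "wz": 0, "fingers": 1}, {"x": 0, "y": 0, "z": -0.03, "wx": 0, "wy": 0, "wz": 0, "fingers": 1}, {"x": 0, "y": 0, "z": -0.02, "wx": 0, "wy": 0, "wz": 0, "fingers": 1}, {"x": 0, "y": 0, "z": 0, "wx": 0, "wy": 0, "wz": 0, "fingers": 1}]'

```text
clock: 25.82
tool_pos: [0.4927, 0.3662, 0.184]
eef_rot: [-0.317, 0.756, -0.528, 0.222]
contact_force: [0.1, -0.1, -0.8]
opening: 1.004
```

Emit:
apply_moves --series '[{"x": 0, "y": 0, "z": 0, "wx": 0, "wy": 0, "wz": 0, "fingers": 1}, {"x": 0, "y": 0, "z": 0, "wx": 0, "wy": 0, "wz": 0, "fingers": 1}, {"x": 0, "y": 0, "z": 0, "wx": 0, "wy": 0, "wz": 0, "fingers": 1}, {"x": 0, "y": 0, "z": 0, "wx": 0, "wy": 0, "wz": 0, "fingers": 1}, {"x": 0, "y": 0, "z": 0, "wx": 0, "wy": 0, "wz": 0, "fingers": 1}, {"x": 0, "y": 0, "z": 0, "wx": 0, "wy": 0, "wz": 0, "fingers": 1}, {"x": 0, "y": 0, "z": 0, "wx": 0, "wy": 0, "wz": 0, "fingers": 1}, {"x": 0, "y": 0, "z": 0, "wx": 0, "wy": 0, "wz": 0, "fingers": 1}]'

```text
clock: 26.82
tool_pos: [0.4949, 0.3628, 0.1838]
eef_rot: [-0.315, 0.755, -0.53, 0.221]
contact_force: [-0.3, -0.6, -1.0]
opening: 1.002
```

```bash
python3 - <<'E'
from loopm import *
from scipy.optimize import least_squares
P0=None
def body():
    p,d,W=cloud("wrist"); 
    o=[]
    for a,b in((.07,.09),(.13,.15)):
        m=(d>0)&(W[...,2]>a)&(W[...,2]<b)&(np.hypot(W[...,0]-.583,W[...,1]-.274)<.05); q=W[m][:,:2]
        f=least_squares(lambda c:np.hypot(*(q-c).T)-.031,[.583,.274],loss="soft_l1",f_scale=.002); o.append(f.x)
    return p,np.array(o)
for i in range(8):
    p,o=body()
    if i%2==0: print(get_state()["clock"],o.round(4).tolist(),"tilt deg",np.degrees(np.linalg.norm(o[1]-o[0])/.06).round(2))
    g=hsv(p)
    if P0 is not None: print(" diff",np.abs(p.astype(int)-P0).mean().round(3))
    P0=p.astype(int)
loopmeas(["scene"],(.583,.274),zlo=.2,zhi=.255)
P,d,W=cloud("scene");H=hsv(P);h,ss,v=[H[...,i].astype(int) for i in range(3)]
m=((h<6)|(h>173))&(ss>140)&(v>50)&(d>0)&(np.hypot(W[...,0]-.583,W[...,1]-.274)<.05)&(W[...,2]>.2)&(W[...,2]<.345)
print("hook zmin",np.percentile(W[m][:,2],2).round(4))
cv2.imwrite("pics/s4.png",P[100:340,150:460][:,:,::-1])
E
```

```text
26.875 [[0.5832, 0.2739], [0.5828, 0.2754]] tilt deg 1.51
 diff 0.848
26.975 [[0.5832, 0.2739], [0.5828, 0.2754]] tilt deg 1.51
 diff 0.838
 diff 0.846
27.075 [[0.5832, 0.2739], [0.5828, 0.2754]] tilt deg 1.52
 diff 0.855
 diff 0.858
27.175 [[0.5833, 0.2738], [0.5829, 0.2754]] tilt deg 1.54
 diff 0.848
 diff 0.846
scene all 98 [0.5869 0.2769 0.2252] ctr [0.5841 0.275 ] std [0.0031 0.0173] dir 74.3 zmax 0.2539
scene top 36 [0.5862 0.2769 0.2391] ctr [0.585  0.2753] std [0.0043 0.0093] dir 74.5 zmax 0.2539
hook zmin 0.2384
```

View pics/s4.png

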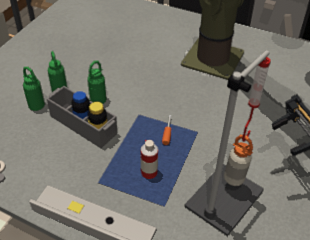

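The bottle hangs at (238,160), still and at about 1.5° tilt. The toners, can and screwdriver are where they were, and the gripper is clear. Handing in.

```bash
python3 -c "
from plant import *
print(finish_job())"
```

```text
the job is handed in; nothing more can be done
None
```

I lifted the waste bottle out of the tote by its loop and stood it upright on the mat at (0.491, -0.061), then let go. I took it again by its body, hung the loop on the hook and backed the gripper away. The job was handed in at about 27 s; no verdict is reported.

Last checks:
- **Hanging:** the bottle hung free and still on the hook, with its position steady to 0.1 mm over 0.3 s and about 1.5° of tilt.
- **Dip:** the hook had dipped about 35 mm, so the bottle weighs roughly 0.35 kg. I read this from the arm's pose at the balance point; the camera gave no exact value.
- **Handover to the hook:** the wrist force was near zero on all axes just before release. Before that there was about 1.9 N of sideways force, which I removed by shifting 2 mm.
- **Other objects:** the last scene picture shows the toner bottles, air can and screwdriver where they were. I judged this by eye and did not re-measure their positions.

No check failed. The camera estimates of the loop's position differed by up to about 9 mm between cameras, mainly from partial views.

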